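# Clamp an oil stone with the knob under its holder

## Task

Take the brown oil stone from the lid of the wooden case and lay it flat between the jaws of the raised stone holder, lengthwise from jaw to jaw, and let go of it. Then turn the knob on the underside of the holder by its red bar, from the robot's right to its left, until the jaws just hold the stone firmly: stop as soon as the bar goes clearly harder than it ran before, for the stone is brittle and must not be squeezed hard. Let go, and leave the other loose things where they are.

Things in the scene. Friction and masses are not known exactly. Their poses are not given: they have to be found in the camera images.
- stone: Brown oil stone block, 25 x 75 x 14 mm, 0.14 kg, starts flat on the lid of a closed pale wooden case, its underside 50 mm above the bench. Origin at the centre of its underside; x across its 25 mm width (grip it there), y along its 75 mm length, z up.
- holder: Fixed aluminium plate 100 x 144 x 8 mm on two grey side legs (y +-64, x -3 to 51 mm), plate top 103 mm above the bench. Origin on the bench; x points away from the knob bar's side (plate edges at x -45 and +55 mm), y from moving jaw to end stop. Yaw 0.4 to 0.75. End stop at the +y end: steel, 36 mm wide, 11 mm high, its face set anew every time 41 to 48 mm from the seat, not measured: feel it.
- seat (a point): Middle of the black bed strip on the plate's top (103 mm above the bench), at holder x = 0, y = 0: lay the stone's underside centre here, its length along holder y (either way round); it then clears the open jaw and the end stop by about 3 mm or more. The closing jaw pushes it along to the stop.
- jaw_pad: Brass pad of the moving jaw at the holder's -y end, 30 mm wide, 6 mm thick, top 12 mm above the plate, faces the stone along holder +y. Origin mid thickness at plate level. With the knob at 0 its face is at holder y = -44 mm. Sprung against the jaw, about 20 N per mm. The right clamping force is 12 to 40 N (20 to 30 is best); 50 N cracks the stone.
- knob (a joint): Knob angle, rad: 0 open, 1.4 end of range; starts at 0 to 0.2. Grows as the bar's free end swings toward holder +y (to the robot's left; clockwise from above). Closes the jaw 15 mm per rad; the stone is met between about 0.6 and 1.15 rad. Friction (5 to 9 N sideways at bar_grip, more when moved fast) keeps it where left; 20 N of clamping adds about 3 N.
- knob_axis (a point): On the vertical axis of the black knob (52 mm across) under the plate, at the mid height of its bar, 82.5 mm above the bench, at holder x = -18 mm, that is 27 mm behind the plate's front edge.
- bar_grip (a point): Point on the red bar's centre line, 88 mm from the knob's axis, 82.5 mm above the bench, clear in front of the plate. The bar is radial, 10 mm thick, 14 mm high (75.5 to 89.5 mm above the bench), its end 102 to 106 mm from the axis. With the knob at 0 it points 0.5 rad to the holder's -y side of straight forward (holder -x). Push it sideways or straddle it from above.
- burr_case: Pale wooden case, closed and fixed, 103 x 164 x 50 mm (164 along its y); the stone lies on its lid. Origin at the centre of its underside. Yaw -0.05 to 0.2.
- paste_tin_1: White paste tin, 58 mm across, 36 mm high; origin under its centre. Leave alone.
- marker: White and blue marker pen, 130 mm long, lying; origin under its centre. Leave alone.
- screwdriver: Red-handled screwdriver, 176 mm long, lying; origin under its centre. Leave alone.
Things that resemble listed ones, but are neither listed nor needed, are in the scene too. Of the things that look like the stone, the smaller one is meant.

How it is judged:
By the outcome, as a careful person would: the job done as asked, in the order asked, and still so for the second after the job is handed in, with the robot touching nothing.
It also fails if it takes over 61 s, if anything falls off the work surface, if the arm or the gripper's body presses on something with over 40 N, if the wrist force passes 120 N, or if a joint passes its speed limit or range.

## Robot

A 6-joint arm with a two-finger parallel gripper is mounted at the origin on a cart in front of the work surface, level with it; the furniture and walls round the work are solid. World frame = base frame: x ahead of the robot, y to its left, z up, the work surface at z = 0. Lengths are in mm, angles in rad, forces in N, time in s.
With the tool pointing down it reaches from about 350 to 875 mm from the base axis. Payload 15.5 kg.
Tool frame: the origin (TCP) lies midway between the tips of the shut fingers; the grasp point (between the pads) lies 19 mm behind it; x points along the fingers, y is the direction in which the jaws open and shut, and the axes are right-handed (so a half turn about x gives the same grasp; the last joint's range is limited). The gripper opens to 85 mm and grips with 20 to 120 N. Pads are 22 mm wide; open, the fingers measure 114 mm over their backs; the gripper's body (76 mm by 85 mm) begins 54 mm behind the grasp point. The pads swing forward as they close: fully open they stand 13 mm farther back than shut.
Start: joints at [-1.341, 0.494, 1.345, -0, 1.302, -0.096], TCP at [199.451, -592.323, 231.277] pointing down, gripper open.
Joint ranges: [-2.91, 2.91], [-0.82, 2.16], [0.22, 2.67], [-1.22, 4.37], [0.12, 2.79], [-3.08, 3.08]. Speed limits (rad/s): [1.89, 1.89, 2.57, 3.01, 3.01, 3.01].

## Interface

Orientations are given as a unit quaternion [x, y, z, w].
In Python, from bench import readout, grab_frame, calibration, workorder gives the robot as it stands.
- The arm moves only by the tool drive_tool, never from a script. Its argument "commands" is a list of rows, each a list of 5 numbers: the shift along the tool's x, y, z in m, then the turn about the tool's x in rad, then the closure, from -1 (fully open) to 1 (shut), so that 0 is half open. A call has 1 to 10 rows; each row shifts and turns the commanded pose from where the row before left it, along the tool's axes as they then stand; what a row does not reach is not made up. A row lasts 1/12 s, in which the tool goes at most 41.7 mm and 7.16 degrees, less where a joint would pass 70% of its speed; a pose out of reach is approached as far as the arm can. A call with a gripper value outside its range is refused whole. The fingers move at their own pace and stop on an object; the grip force is fixed at half the most. Time passes only in rows, so rows that do not move let the fingers close. It gives the time, the measured TCP pose, the force and the opening at its end, in the units of the state.
- readout.get_state(): the state, without advancing time (a new reading comes with each control period).
- grab_frame(name): name is "scene" or "top"; returns (picture, depth): 420x560x3 uint8, red, green, blue; 420x560 float32, mm along the optical axis (not along the pixel's ray), 0 where there is no reading.
- calibration(name): a dict with "K" (3x3 intrinsics, pixels), "eye" and "attitude" of the camera in the world. Camera axes: x right, y up, looking along -z (the intrinsics and any distortion apply to the point x, -y, -z); pixel columns grow to the right and rows downward; lengths in mm; the calibration is good to about 2 mm. A picture is of the moment at which its call begins. calibration takes no time and is no camera call.
- workorder.finish_job(): hands the job in, once; it reports no verdict.
The state is a dict: "clock": time; "q": joint angles; "qvel": joint speeds; "joint_efforts": joint torques, N m; "eef_pos": TCP position; "tool_rot": TCP orientation; "contact_force": force on the tool from outside, world axes, zero at the start; "moment": the same for the moment, N m; "grip_width": finger opening in mm.
Only numpy, scipy, OpenCV 4.12 (cv2) and the standard library are available. Lean on these libraries where they do the work, as an engineer would, in place of code of your own. Each camera call takes 0.05 s, during which the arm holds its last target.

## Working session

There is one attempt and no reset: what is moved stays moved. The work goes in short steps, Python scripts to look and compute and a tool call to move; the robot and the scene stay as the last step left them, time stands still between calls to the robot, and variables do not carry over. Pictures are saved under pics/ and viewed, and the job is handed in when it is done.

Besides the shell and the picture viewer there is one more tool, called after ">>>" as a command line: name --pt "numbers of a row" for each row, then --argument value for the rest. drive_tool: Moves the arm, as the interface text tells. Its arguments: {"type":"object","properties":{"commands":{"type":"array","items":{"type":"array","items":{"type":"number"}}}},"required":["commands"]}

```bash
ls; mkdir -p pics; python3 - <<'E'
from bench import readout, grab_frame, calibration, workorder
import cv2,numpy as np
print(readout.get_state())
for n in ("scene","top"):
    p,d=grab_frame(n); cv2.imwrite(f"pics/{n}0.png",p[:,:,::-1]); np.save(f"pics/{n}0_d.npy",d)
    print(n,calibration(n), d.min(), d.max())
E
```

```text
pics
{'clock': 0.0, 'q': array([-1.34146552e+00,  4.94169686e-01,  1.34610809e+00,  5.05981859e-06,
        1.30247077e+00, -9.55607556e-02]), 'qvel': array([ 0.00047664, -0.00059123,  0.00067817,  0.0008637 , -0.0016436 ,
        0.00084726]), 'joint_efforts': array([-5.03501687e-04, -8.82163453e+01, -3.83879864e+01, -2.66171319e-04,
        9.95754468e-03,  4.10940913e-05]), 'eef_pos': array([ 199.39541365, -591.98426525,  230.71644155]), 'tool_rot': array([-0.69777186, -0.11476936,  0.69782304, -0.11395363]), 'contact_force': array([2.87482810e-01, 1.06431204e-05, 1.29218755e-03]), 'moment': array([ 0.01486461,  0.0171616 , -0.01120944]), 'grip_width': 85.14490521357699}
scene {'K': array([[434.769372  ,   0.        , 281.67551851],
       [  0.        , 434.769372  , 198.54270378],
       [  0.        ,   0.        ,   1.        ]]), 'eye': array([ 831.51150158, -589.6365027 ,  782.64499274]), 'attitude': array([0.4180943 , 0.09627387, 0.18097047, 0.88497355])} 0.0 3331.868
top {'K': array([[530.41132036,   0.        , 272.23298419],
       [  0.        , 530.41132036, 212.63612738],
       [  0.        ,   0.        ,   1.        ]]), 'eye': array([ 249.18167029,  179.41752578, 1487.60601051]), 'attitude': array([-0.0610318 ,  0.06601535,  0.70953807, -0.69890831])} 0.0 2596.6836
```

View pics/scene0.png

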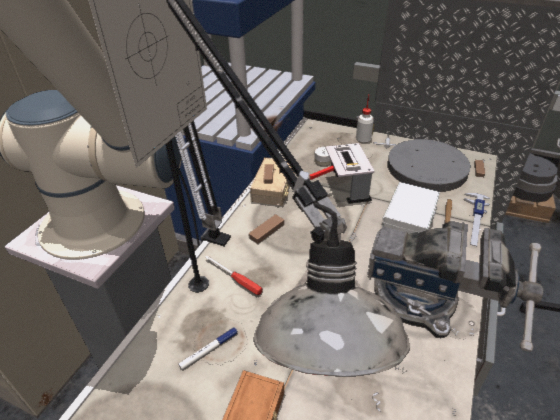

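View pics/top0.png

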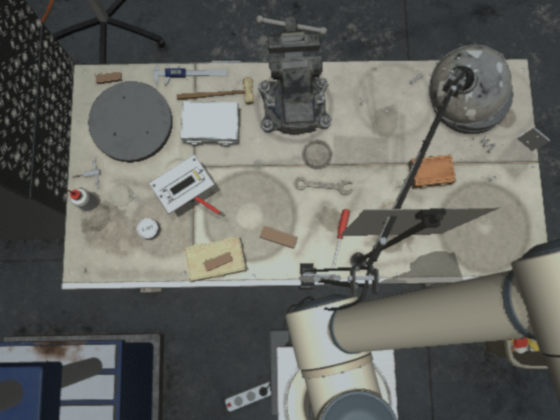

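```bash
cat > h.py <<'E'
from bench import readout, grab_frame, calibration, workorder
import cv2,numpy as np
from scipy.spatial.transform import Rotation as R
def pts(n,d):
    c=calibration(n);K=c["K"];v,u=np.mgrid[0:d.shape[0],0:d.shape[1]]
    P=np.stack([(u-K[0,2])/K[0,0]*d,-(v-K[1,2])/K[1,1]*d,-d],-1)
    return P@R.from_quat(c["attitude"]).as_matrix().T+c["eye"]
def ray(n,uv,z):
    c=calibration(n);K=c["K"];uv=np.atleast_2d(uv).astype(float)
    r=np.stack([(uv[:,0]-K[0,2])/K[0,0],-(uv[:,1]-K[1,2])/K[1,1],-np.ones(len(uv))],-1)@R.from_quat(c["attitude"]).as_matrix().T
    return c["eye"]+r*((z-c["eye"][2])/r[:,2])[:,None]
def proj(n,X):
    c=calibration(n);K=c["K"]
    p=(np.atleast_2d(X)-c["eye"])@R.from_quat(c["attitude"]).as_matrix()
    return np.stack([K[0,2]+K[0,0]*p[:,0]/-p[:,2],K[1,2]-K[1,1]*p[:,1]/-p[:,2]],-1)
E
python3 - <<'E'
from h import *
for n in("top","scene"):
    d=np.load(f"pics/{n}0_d.npy");P=pts(n,d)
    L={"top":[(218,262),(279,237),(108,77),(215,245),(183,185),(205,165),(215,205),(148,228),(430,215),(400,220),(470,210),(430,170),(360,275),(410,170),(460,80),(305,272),(345,220)],
       "scene":[(268,173),(268,230),(480,168),(150,60),(200,100),(345,155),(320,173),(205,345),(240,80),(290,170),(330,215),(250,400),(195,280),(215,235)]}[n]
    for u,v in L: print(n,u,v,P[v,u].round())
def crop(n,a,b,c,d,s,o):
    p=cv2.imread(f"pics/{n}0.png")[b:d,a:c]; cv2.imwrite(o,cv2.resize(p,None,fx=s,fy=s,interpolation=cv2.INTER_CUBIC))
crop("top",70,140,310,300,3.3,"pics/c_top0.png")
crop("scene",220,120,400,255,4.4,"pics/c_scene0.png")
E
```

```text
top 218 262 [376. 315.  63.]
top 279 237 [447. 149.  20.]
top 108 77 [932. 646.  14.]
top 215 245 [423. 325.  49.]
top 183 185 [578. 404. 108.]
top 205 165 [663. 359.  -1.]
top 215 205 [544. 330.   2.]
top 148 228 [474. 510.  40.]
top 430 215 [387. -69. 689.]
top 400 220 [397. -49. 584.]
top 470 210 [ 397. -138.  671.]
top 430 170 [ 630. -282.   33.]
top 360 275 [339. -76.  -2.]
top 410 170 [489. -75. 572.]
top 460 80 [ 717. -228.  443.]
top 305 272 [346.  82.  55.]
top 345 220 [492. -37.  22.]
scene 268 173 [383. 305.  62.]
scene 268 230 [461. 134.  18.]
scene 480 168 [936. 632.  12.]
scene 150 60 [397. -95. 539.]
scene 200 100 [398.  14. 424.]
scene 345 155 [572. 414. 103.]
scene 320 173 [528. 332.  83.]
scene 205 345 [ 477. -205.   -0.]
scene 240 80 [112. 662. 148.]
scene 290 170 [ 659. -184.  468.]
scene 330 215 [ 724. -218.  444.]
scene 250 400 [ 623. -285.   39.]
scene 195 280 [378. -81.  19.]
scene 215 235 [348.  61.  24.]
```

View pics/c_top0.png

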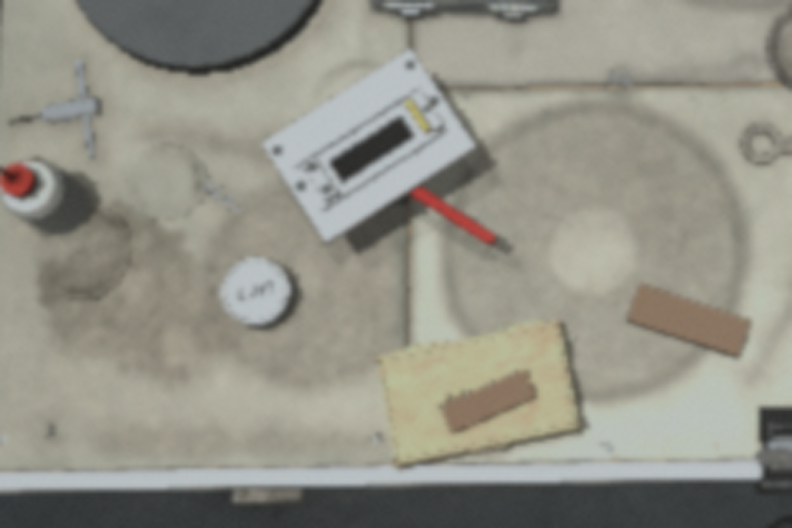

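View pics/c_scene0.png

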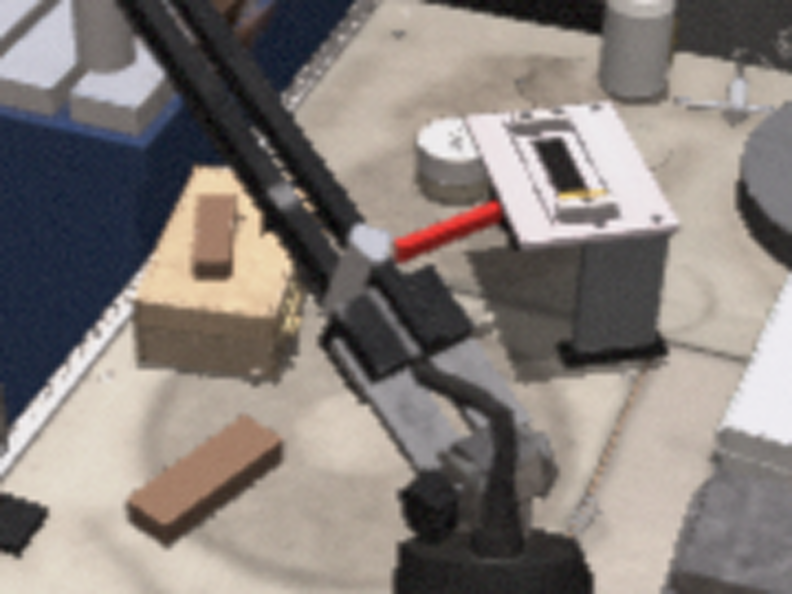

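```bash
python3 - <<'E'
from h import *
# occupancy of high things: print map of max z over grid, both views
M={}
for n in("top","scene"):
    d=np.load(f"pics/{n}0_d.npy");P=pts(n,d)[d>0]
    for p in P:
        if -700<p[1]<700 and 100<p[0]<950 and 20<p[2]<1000:
            k=(int(p[0]//50),int(p[1]//50)); M.setdefault(k,[]).append(p[2])
print("rows x hi->lo; cols y 650 -> -650; cells: min-max z/10")
for ix in range(18,1,-1):
    print(ix*50,end=": ")
    for iy in range(11,-14,-1):
        z=M.get((ix,iy)); print("  .   " if not z or len(z)<3 else f"{int(min(z)/10):2d}-{int(max(z)/10):2d} ",end="")
    print()
print([y*50 for y in range(11,-14,-1)])
E
```

```text
rows x hi->lo; cols y 650 -> -650; cells: min-max z/10
900:  4- 5  2- 5  2- 2  2- 2   .     .     .    2- 3  2-17  2-17  2-17  2-18  2- 2   .     .     .     .     .     .     .     .     .     .     .     .   
850:  3- 5  2- 5  2- 5  2- 2  2- 2  2- 2  2- 2  2- 3  2-18  2-18  2-18  2-17  2- 2   .     .     .     .     .     .     .     .     .    4- 6   .     .   
800:  4- 5  4- 5  2- 5  2- 5  2- 6  3- 5  2- 6  2- 3  2- 5  3-17  5-17  2-16   .     .     .     .   29-36 32-39 34-39 36-38   .    4- 5  4- 5   .     .   
750:  4- 5  3- 5  2- 6  2- 6  4- 6  3- 6  2- 6   .    2- 3  2-15  2-15  2-14  2- 3   .     .     .   27-43 36-43  2-40  2-39  2- 5  2- 5  2- 5   .     .   
700:  4- 5  4- 5  2- 5  2- 5  2- 5  2- 6  2- 6   .     .    6-14  5-14  5-13   .     .     .   45-46 27-47 33-44 36-39  2-39  2- 5  2- 3  8-11  2-11   .   
650:  2- 5  2- 5  2- 5   .    2-10   .     .     .     .     .     .     .     .     .     .   44-50  2-48  2-37  3-38 34-36   .    2- 3   .    2-11   .   
600:   .     .    9-10  9-11  2-12  2-11   .     .     .     .     .     .     .     .   49-52 45-52  2- 4  3
[... 1041 characters left out ...]
 26-31  2-70 17-70 19-53 36-64 44-74 52-83 62-63   .     .     .     .     .     .     .     .   
200:   .     .     .     .     .     .     .     .     .   18-33 18-52 33-54 18-54 33-64 42-74 51-82   .     .     .     .     .     .     .     .     .   
150:   .     .     .     .     .     .     .     .     .   25-32 31-36 33-44 19-52 23-60 55-66 64-81   .     .     .     .     .     .     .     .     .   
100:   .     .     .     .     .     .     .     .     .   26-31 29-34 32-34 19-33 22-29   .   75-78   .     .     .     .     .     .     .     .     .   
[550, 500, 450, 400, 350, 300, 250, 200, 150, 100, 50, 0, -50, -100, -150, -200, -250, -300, -350, -400, -450, -500, -550, -600, -650]
```

```bash
python3 - <<'E'
from h import *
def crop(n,a,b,c,d,s,o):
    p=cv2.imread(f"pics/{n}0.png")[b:d,a:c]; cv2.imwrite(o,cv2.resize(p,None,fx=s,fy=s,interpolation=cv2.INTER_CUBIC))
crop("top",270,180,520,330,3.2,"pics/c_top1.png")
crop("scene",80,0,280,300,2,"pics/c_scene1.png")
d=np.load("pics/top0_d.npy");P=pts("top",d)
for v in (205,215,225,235,245,250,255,260,265,270,275,280,285,290):
    print(v,[ (u,*P[v,u].round().astype(int)) for u in range(300,450,6) if P[v,u][2]>30])
d=np.load("pics/scene0_d.npy");P=pts("scene",d)
for v in range(10,300,20):
    print(v,[ (u,*P[v,u].round().astype(int)) for u in range(100,290,6) if P[v,u][2]>10 and P[v,u][0]>250 and P[v,u][1]<300])
E
```

```text
205 [(396, np.int64(415), np.int64(-32), np.int64(631))]
215 [(360, np.int64(397), np.int64(30), np.int64(642)), (366, np.int64(397), np.int64(20), np.int64(641)), (372, np.int64(397), np.int64(10), np.int64(639)), (378, np.int64(397), np.int64(0), np.int64(640)), (384, np.int64(397), np.int64(-10), np.int64(639)), (390, np.int64(397), np.int64(-19), np.int64(639)), (396, np.int64(397), np.int64(-29), np.int64(638)), (402, np.int64(397), np.int64(-40), np.int64(636)), (408, np.int64(397), np.int64(-50), np.int64(634)), (414, np.int64(398), np.int64(-61), np.int64(631)), (420, np.int64(388), np.int64(-55), np.int64(684)), (426, np.int64(387), np.int64(-62), np.int64(693)), (432, np.int64(386), np.int64(-69), np.int64(698)), (438, np.int64(382), np.int64(-71), np.int64(721)), (444, np.int64(397), np.int64(-110), np.int64(630))]
225 [(354, np.int64(397), np.int64(23), np.int64(537)), (360, np.int64(397), np.int64(12), np.int64(535)), (366, np.int64(397), np.int64(1), np.int64(537)), (372, np.int64(397), np.int64(-9), np.int64(537)), (378, np.int64(397), np.int64(-21), np.int64(534)), (3
[... 13589 characters left out ...]
, np.int64(85)), (220, np.int64(355), np.int64(88), np.int64(88))]
230 [(184, np.int64(378), np.int64(-80), np.int64(175)), (208, np.int64(315), np.int64(79), np.int64(13)), (214, np.int64(346), np.int64(63), np.int64(38)), (256, np.int64(433), np.int64(122), np.int64(18)), (262, np.int64(447), np.int64(126), np.int64(20)), (268, np.int64(461), np.int64(134), np.int64(18))]
250 [(190, np.int64(384), np.int64(-83), np.int64(121))]
270 [(196, np.int64(384), np.int64(-78), np.int64(53)), (226, np.int64(425), np.int64(-22), np.int64(12))]
290 [(238, np.int64(832), np.int64(-590), np.int64(783)), (250, np.int64(503), np.int64(-52), np.int64(11)), (256, np.int64(518), np.int64(-51), np.int64(17))]
```

View pics/c_top1.png

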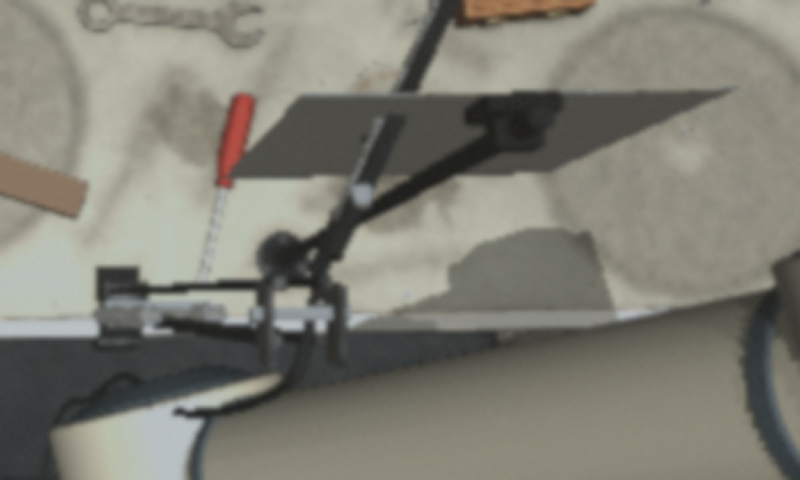

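View pics/c_scene1.png

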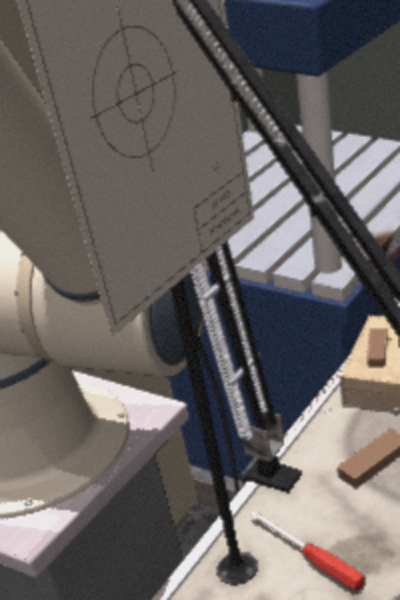

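```bash
python3 - <<'E'
from h import *
s=readout.get_state()
print(R.from_quat(s["tool_rot"]).as_matrix().round(3))
E
```

```text
[[-0.     0.319 -0.948]
 [ 0.001 -0.948 -0.319]
 [-1.    -0.001 -0.   ]]
```

>>> drive_tool --pt "-0.02 0 0 0 -1" --pt "-0.04 0 0 0 -1" --pt "-0.04 0 0 0 -1" --pt "-0.04 0 0 0 -1" --pt "0 0 0 0 -1"

```text
clock: 0.52
eef_pos: [200.0, -594.4, 379.3]
tool_rot: [0.698, 0.111, -0.698, 0.118]
contact_force: [0.2, -1.1, 1.4]
grip_width: 85.6
```

```bash
python3 - <<'E'
from h import *
s=readout.get_state()
for k in("clock","q","eef_pos","tool_rot"): print(k,s[k].tolist() if k!="clock" else s[k])
E
```

```text
clock 0.5167
q [-1.3414318710431852, 0.3946419896126268, 1.1117119357377665, -7.383586265319904e-06, 1.6243536140848585, -0.0954893302451018]
eef_pos [199.9768908682881, -594.4008477536833, 379.3456381010151]
tool_rot [0.6980441529824839, 0.11050695315687886, -0.6975345261409623, 0.11818696473068879]
```

>>> drive_tool --pt "-0.04 -0.02 0 0 -1" --pt "-0.03 -0.04 0 0 -1" --pt "0 -0.04 0 0 -1" --pt "0 -0.04 0 0 -1" --pt "0 -0.02 0 0 -1" --pt "0 0 0 0 -1"

```text
clock: 1.02
eef_pos: [150.0, -444.8, 434.3]
tool_rot: [-0.698, -0.114, 0.698, -0.114]
contact_force: [0.5, -0.4, 1.4]
grip_width: 85.4
```

```bash
python3 - <<'E'
from h import *
from scipy.optimize import least_squares
s=readout.get_state()
D=[([-1.34146552e+00,4.94169686e-01,1.34610809e+00,0,1.30247077e+00],[199.395,-591.984,230.716]),
([-1.3414318710431852,0.3946419896126268,1.1117119357377665,0,1.6243536140848585],[199.977,-594.4008,379.3456]),
(s["q"][:5],s["eef_pos"])]
print(s["q"],s["eef_pos"])
def fk(p,q):
    h,L1,L2,L3,phi,off=p
    a=q[1];b=q[1]+q[2];c=b+q[4]
    r=L1*np.sin(a)+L2*np.sin(b+phi)+L3*np.sin(c); z=h+L1*np.cos(a)+L2*np.cos(b+phi)+L3*np.cos(c)
    t=q[0]; return np.array([r*np.cos(t)-off*np.sin(t),r*np.sin(t)+off*np.cos(t),z])
f=lambda p: np.concatenate([fk(p,q)-x for q,x in D]+[1e-2*(np.array(p)-[300,500,450,350,0,60])])
o=least_squares(f,[300,500,450,350,0,60]); print(o.x.round(2),o.fun.round(2))
for x in D:print(fk(o.x,x[0])-x[1])
E
```

```text
[-1.37273933e+00  1.19774251e-01  1.35246257e+00 -9.56594730e-05
  1.66896780e+00 -1.26664653e-01] [ 150.01256915 -444.75387206  434.32147631]
[2.8656e+02 5.9523e+02 4.0196e+02 3.6535e+02 2.9000e-01 5.9590e+01] [-0.01  0.01 -0.04 -0.01  0.02  0.07  0.03 -0.02 -0.03 -0.13  0.95 -0.48
  0.15  0.   -0.  ]
[-0.01445646  0.00794505 -0.03608528]
[-0.01295907  0.01756516  0.0703013 ]
[ 0.02534127 -0.01985528 -0.03287252]
```

>>> drive_tool --pt "-0.034 -0.014 0 0 -1" --pt "-0.034 -0.014 0 0 -1" --pt "-0.034 -0.014 0 0 -1" --pt "-0.034 -0.014 0 0 -1" --pt "-0.034 -0.014 0 0 -1" --pt "-0.034 -0.014 0 0 -1" --pt "-0.034 -0.014 0 0 -1" --pt "-0.034 -0.014 0 0 -1" --pt "-0.034 -0.014 0 0 -1" --pt "-0.034 -0.014 0 0 -1"

```text
clock: 1.85
eef_pos: [106.1, -314.8, 775.0]
tool_rot: [-0.698, -0.114, 0.698, -0.114]
contact_force: [0.4, -0.9, 1.0]
grip_width: 85.6
```

```bash
cat >> h.py <<'E'
def st():
    s=readout.get_state();M=R.from_quat(s["tool_rot"]).as_matrix()
    print("t",round(s["clock"],2),"pos",s["eef_pos"].round(1),"A",round(np.arctan2(M[1,1],M[0,1]),4),"tilt",M[2].round(3),"q",s["q"].round(3),"F",s["contact_force"].round(1),"w",round(s["grip_width"],1)); return s,M
E
python3 - <<'E'
from h import *
s,M=st();p=s["eef_pos"];print(np.hypot(p[0],p[1]),np.arctan2(p[1],p[0]))
# measure
img=cv2.imread("pics/top0.png");hsv=cv2.cvtColor(img,cv2.COLOR_BGR2HSV)
for (u,v) in [(218,262),(279,237),(108,77),(183,185),(200,185),(208,205),(215,245)]: print(u,v,hsv[v,u])
E
```

```text
t 1.85 pos [ 106.1 -314.8  775. ] A -1.246 tilt [-1.  0.  0.] q [-1.426  0.03   0.55  -0.     2.562 -0.18 ] F [ 0.4 -0.9  1. ] w 85.6
332.22941441719985 -1.2457538523665923
218 262 [ 14  76 137]
279 237 [ 14  74 137]
108 77 [ 13  81 116]
183 185 [30 11 47]
200 185 [ 99  13 195]
208 205 [  1 165 172]
215 245 [ 28  51 184]
```

>>> drive_tool --pt "0 -0.001 -0.02 -0.06 -1" --pt "0 -0.0013 -0.03 -0.09 -1" --pt "0 -0.0013 -0.03 -0.09 -1" --pt "0 -0.0013 -0.03 -0.09 -1" --pt "0 -0.0013 -0.03 -0.09 -1" --pt "0 -0.0013 -0.03 -0.09 -1"

```text
clock: 2.35
eef_pos: [248.7, -222.9, 773.1]
tool_rot: [-0.646, -0.288, 0.646, -0.288]
contact_force: [1.4, -1.0, -0.6]
grip_width: 85.3
```

```bash
python3 - <<'E'
from h import *
s,M=st();p=s["eef_pos"];print(np.hypot(p[0],p[1]),np.arctan2(p[1],p[0]))
p,d=grab_frame("top");cv2.imwrite("pics/top1.png",p[:,:,::-1])
E
```

```text
t 2.35 pos [ 248.7 -222.9  773.1] A -0.7318 tilt [-1.    -0.001 -0.   ] q [-0.91   0.031  0.555  0.     2.557 -0.178] F [ 1.4 -1.  -0.6] w 85.3
334.01176470589047 -0.7307883437928753
```

View pics/top1.png

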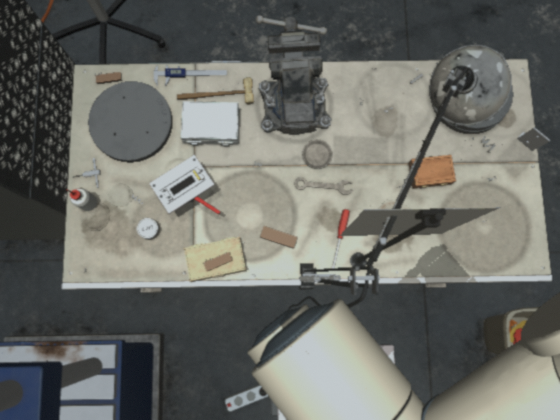

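```bash
python3 - <<'E'
from h import *
p,d=grab_frame("top");P=pts("top",d);np.save("pics/top1_d.npy",d)
t=readout.get_state()["q"][0]
for u,v in [(255,350),(270,330),(290,315),(320,308),(340,307),(360,335),(380,360),(410,395),(330,350),(340,400),(500,380),(450,400)]:
    x=P[v,u]; print(u,v,x.round(), "r",round(x[0]*np.cos(t)+x[1]*np.sin(t)),"left",round(-x[0]*np.sin(t)+x[1]*np.cos(t)))
E
```

```text
255 350 [164. 211. 317.] r -65 left 259
270 330 [205. 178. 316.] r -14 left 271
290 315 [236. 134. 310.] r 40 left 268
320 308 [250. 122. 876.] r 58 left 271
340 307 [250. 100. 885.] r 76 left 259
360 335 [220.  80. 890.] r 73 left 222
380 360 [193.  59. 890.] r 72 left 188
410 395 [154.  27. 882.] r 74 left 138
330 350 [206. 117. 919.] r 36 left 234
340 400 [157. 109. 923.] r 11 left 191
500 380 [177. -46. 947.] r 146 left 111
450 400 [154.  -6. 916.] r 100 left 118
```

```bash
python3 - <<'E'
from h import *
d=np.load("pics/top1_d.npy");P=pts("top",d)
v,u=np.where((P[...,2]>600)&(P[...,2]<1400)&(d>0))
m=(v<330)&(u>330); Q=P[v[m],u[m]]; 
lam=Q[Q[:,2]<780]; print(lam.max(0),lam.min(0)); 
for x0 in range(200,420,20):
    k=lam[(lam[:,0]//20*20)==x0]
    if len(k): print(x0,k[:,1].min().round(),k[:,1].max().round(),k[:,2].max().round())
E
```

```text
[474.45179292  59.34949453 725.40134271] [ 253.68102415 -177.21929005  600.09946917]
240 36.0 45.0 645.0
260 17.0 54.0 698.0
280 13.0 59.0 704.0
300 15.0 55.0 704.0
320 3.0 25.0 682.0
340 -8.0 13.0 673.0
360 -84.0 2.0 725.0
380 -177.0 33.0 725.0
400 -44.0 -28.0 634.0
```

>>> drive_tool --pt "-0.003 -0.0013 -0.03 -0.09 -1" --pt "0 -0.0013 -0.03 -0.09 -1" --pt "0 -0.0013 -0.03 -0.09 -1" --pt "0 -0.0013 -0.03 -0.09 -1" --pt "0 -0.0013 -0.03 -0.09 -1" --pt "0 -0.0013 -0.03 -0.09 -1" --pt "0 -0.0013 -0.03 -0.09 -1" --pt "0 -0.0013 -0.03 -0.09 -1" --pt "0 -0.0013 -0.03 -0.09 -1" --pt "0 -0.0013 -0.03 -0.09 -1"

```text
clock: 3.28
eef_pos: [330.3, 56.3, 776.1]
tool_rot: [0.456, 0.54, -0.457, 0.54]
contact_force: [0.2, 0.4, 0.6]
grip_width: 85.2
```

```bash
python3 - <<'E'
from h import *
s,M=st()
E
```

```text
t 3.28 pos [330.3  56.3 776.1] A 0.1672 tilt [-1.    -0.001 -0.   ] q [-0.01   0.037  0.538 -0.     2.567 -0.177] F [0.2 0.4 0.6] w 85.2
```

>>> drive_tool --pt "0 -0.0013 -0.03 -0.09 -1" --pt "0 -0.0013 -0.03 -0.08 -1" --pt "0 0 -0.03 0 -1" --pt "0 0 -0.03 0 -1" --pt "0 0.01 -0.03 0 -1" --pt "0 0.02 -0.03 0 -1" --pt "0 0.02 -0.02 0 -1" --pt "0 0 0 0 -1"

```text
clock: 3.95
eef_pos: [318.8, 266.0, 773.8]
tool_rot: [0.408, 0.577, -0.411, 0.576]
contact_force: [1.0, 0.0, -1.2]
grip_width: 85.2
```

```bash
python3 - <<'E'
from h import *
s,M=st()
for n in ("top","scene"):
    p,d=grab_frame(n);cv2.imwrite(f"pics/{n}2.png",p[:,:,::-1]); np.save(f"pics/{n}2_d.npy",d)
E
```

```text
t 3.95 pos [318.8 266.  773.8] A 0.3358 tilt [-1.    -0.006  0.001] q [0.551 0.188 0.362 0.    2.598 0.216] F [ 1.   0.  -1.2] w 85.2
```

View pics/scene2.png

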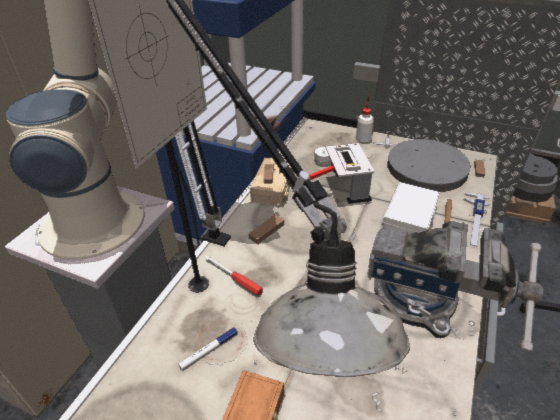

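View pics/top2.png

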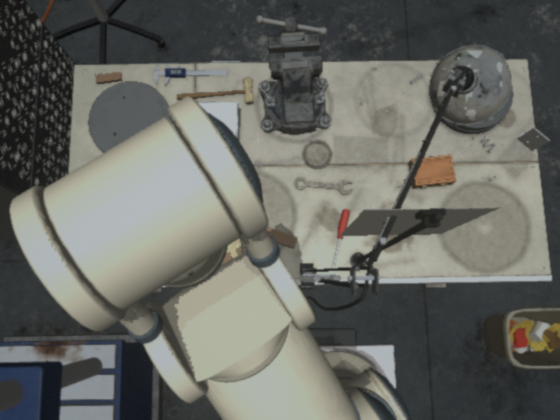

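```bash
cat > meas.py <<'E'
from h import *
def rect(n,mask,z,show=True):
    cs,_=cv2.findContours(mask,cv2.RETR_EXTERNAL,cv2.CHAIN_APPROX_NONE);c=max(cs,key=cv2.contourArea)
    # filled mask pixels -> world
    m=np.zeros_like(mask);cv2.drawContours(m,[c],-1,255,-1)
    v,u=np.where(m>0);X=ray(n,np.stack([u,v],1),z)[:,:2].astype(np.float32)
    r=cv2.minAreaRect(X); return r,X.mean(0),len(X),cv2.boundingRect(c)
E
python3 - <<'E'
from meas import *
for n,roi in (("top",(190,245,245,280)),("scene",(255,160,285,190))):
    img=cv2.imread(f"pics/{n}0.png");hsv=cv2.cvtColor(img,cv2.COLOR_BGR2HSV)
    m=cv2.inRange(hsv,(4,60,60),(18,255,255)); k=np.zeros_like(m);a,b,c,d=roi;k[b:d,a:c]=255;m&=k
    P=pts(n,np.load(f"pics/{n}0_d.npy"))
    print(n,rect(n,m,64))
    # top face via depth
    m2=m.copy();m2[(P[...,2]<58.5)|(P[...,2]>70)]=0
    print(n,rect(n,m2,64))
    vv,uu=np.where(m2>0);print(P[vv,uu].mean(0),np.percentile(P[vv,uu][:,2],[5,50,95]))
    C=np.cov(P[vv,uu][:,:2].T);w,V=np.linalg.eigh(C);print("long az",np.arctan2(V[1,1],V[0,1]),np.sqrt(w*12))
E
```

```text
top (((377.535888671875, 315.4772033691406), (25.65888786315918, 74.17816162109375), 21.70840072631836), array([377.56827, 316.09467], dtype=float32), 251, (204, 253, 28, 18))
top (((378.45050048828125, 315.8841247558594), (24.415361404418945, 74.147705078125), 22.464998245239258), array([377.84772, 316.3344 ], dtype=float32), 240, (204, 253, 28, 18))
[377.99876208 315.98452458  63.93632483] [59.84256563 63.83940285 68.22328227]
long az 1.952416174085844 [23.80468609 74.26281505]
scene (((390.199462890625, 300.04107666015625), (80.94017791748047, 139.8538360595703), 23.396038055419922), array([393.72458, 288.24863], dtype=float32), 687, (255, 160, 30, 30))
scene (((381.8376159667969, 307.55242919921875), (24.981922149658203, 77.54737091064453), 22.42818260192871), array([381.79385, 307.6613 ], dtype=float32), 143, (263, 164, 10, 17))
[380.5842799  310.07224892  62.06641857] [59.98294005 62.08828313 64.16126157]
long az 1.9809877451463953 [25.04269711 78.47888976]
```

```bash
python3 - <<'E'
from meas import *
for n,roi in (("top",(140,145,225,222)),("scene",(320,138,380,195))):
    img=cv2.imread(f"pics/{n}0.png");hsv=cv2.cvtColor(img,cv2.COLOR_BGR2HSV)
    a,b,c,d=roi;P=pts(n,np.load(f"pics/{n}0_d.npy"));k=np.zeros(img.shape[:2],np.uint8);k[b:d,a:c]=255
    pl=((P[...,2]>95)&(P[...,2]<125)&(k>0)).astype(np.uint8)*255
    pl=cv2.morphologyEx(pl,cv2.MORPH_CLOSE,np.ones((5,5)));pl=cv2.morphologyEx(pl,cv2.MORPH_OPEN,np.ones((3,3)))
    print(n,"plate",rect(n,pl,103)); vv,uu=np.where(pl>0);print("z",np.median(P[vv,uu][:,2]))
    bk=cv2.inRange(hsv,(0,0,0),(180,255,90))&cv2.erode(pl,np.ones((7,7)));bk=cv2.morphologyEx(bk,cv2.MORPH_OPEN,np.ones((3,3)))
    print(n,"bed",rect(n,bk,103))
    rd=(cv2.inRange(hsv,(0,120,70),(8,255,255))|cv2.inRange(hsv,(170,120,70),(180,255,255)))
    k[:]=0
    if n=="top":k[185:225,190:230]=255
    else:k[160:190,300:340]=255
    rd&=k; r=rect(n,rd,89.5);print(n,"bar",r)
    X=ray(n,np.stack(np.where(rd>0)[::-1],1),89.5)[:,:2];C=np.cov(X.T);w,V=np.linalg.eigh(C);print("az",np.arctan2(V[1,1],V[0,1]),np.sqrt(12*w)); 
    cv2.imwrite(f"pics/m_{n}.png",cv2.resize(np.hstack([x[b:d+15,a-20:c+10] for x in (pl,bk,rd)]),None,fx=2,fy=2))
    # case lid & tin
E
```

```text
top plate (((581.8115234375, 408.04364013671875), (105.49635314941406, 143.25991821289062), 32.958526611328125), array([583.29944, 409.30014], dtype=float32), 1972, (150, 156, 64, 57))
z 103.9312885998421
top bed (((580.4736938476562, 407.51806640625), (18.568784713745117, 64.94960021972656), 33.095096588134766), array([580.2214 , 407.91925], dtype=float32), 164, (171, 177, 23, 17))
top bar (((527.7254028320312, 341.785400390625), (75.57801055908203, 10.260607719421387), 57.40846252441406), array([528.34015, 343.59616], dtype=float32), 95, (195, 197, 25, 17))
az 0.9827643562314083 [ 9.32931454 76.88860947]
scene plate (((587.1646118164062, 399.20458984375), (101.17610168457031, 151.9959716796875), 33.00669479370117), array([588.56586, 396.41565], dtype=float32), 1126, (326, 143, 48, 34))
z 101.97006497313441
scene bed (((578.9880981445312, 405.67852783203125), (16.533052444458008, 52.90296936035156), 32.531002044677734), array([579.2754 , 405.60358], dtype=float32), 69, (342, 152, 10, 11))
scene bar (((533.2293701171875, 330.8921203613281), (86.07318878173828, 20.612712860107422), 57.76304626464844), array([533.01794, 330.53616], dtype=float32), 128, (310, 165, 24, 14))
az 1.0311986333319416 [19.80513674 82.52136914]
```

>>> drive_tool --pt "0.02 0.012 -0.004 -0.054 -1" --pt "0.04 0.012 -0.004 0 -1" --pt "0.04 0.012 -0.004 0 -1" --pt "0.04 0.012 -0.004 0 -1" --pt "0.04 0.012 -0.004 0 -1" --pt "0.04 0.012 -0.004 0 -1" --pt "0.04 0 0 0 -1" --pt "0.04 0 0 0 -1" --pt "0.04 0 0 0 -1" --pt "0.04 0 0 0 -1"

```text
clock: 4.88
eef_pos: [373.3, 309.0, 398.1]
tool_rot: [0.395, 0.586, -0.394, 0.587]
contact_force: [1.1, 1.0, -1.0]
grip_width: 85.1
```

>>> drive_tool --pt "0.04 0 0 0 -1" --pt "0.04 0 0 0 -1" --pt "0.04 0 0 0 -1" --pt "0.04 0 0 0 -1" --pt "0.02 0 0 0 -1" --pt "0 0 0 0 -1"

```text
clock: 5.38
eef_pos: [371.9, 308.1, 216.1]
tool_rot: [0.393, 0.587, -0.397, 0.586]
contact_force: [0.8, -0.8, 0.3]
grip_width: 85.6
```

```bash
python3 - <<'E'
from h import *
s,M=st()
n="scene"
p,d=grab_frame(n);cv2.imwrite(f"pics/{n}3.png",p[:,:,::-1]); np.save(f"pics/{n}3_d.npy",d)
cv2.imwrite("pics/c3.png",cv2.resize(p[100:250,200:400,::-1],None,fx=4,fy=4,interpolation=cv2.INTER_CUBIC))
print(proj(n,s["eef_pos"]), proj(n,[378,316,64]))
E
```

```text
t 5.38 pos [371.9 308.1 216.1] A 0.3863 tilt [-1.    -0.006  0.001] q [ 0.568  0.316  1.702 -0.     1.13   0.182] F [ 0.8 -0.8  0.3] w 85.6
[[262.46150628 123.60292129]] [[268.09037646 169.89522549]]
```

View pics/c3.png

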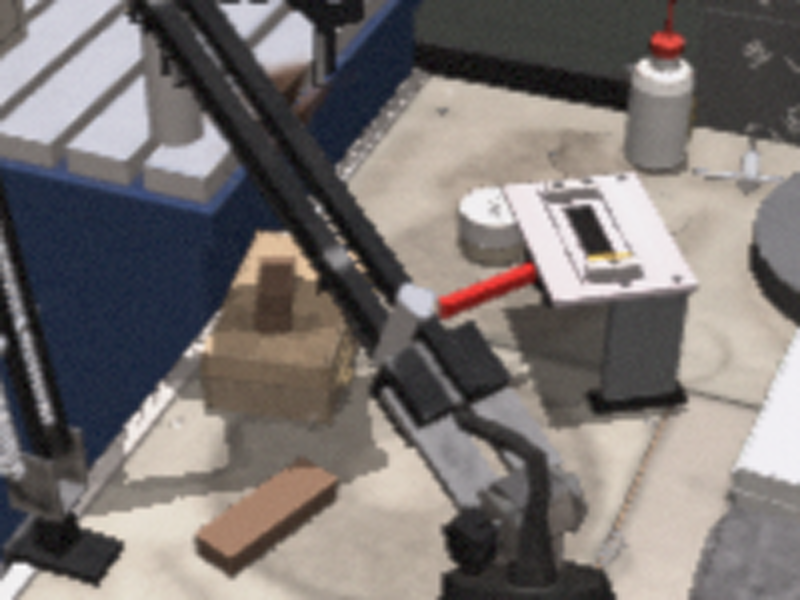

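>>> drive_tool --pt "0.03 0.004 -0.0025 0 -1" --pt "0.035 0.0046 -0.0025 0 -1" --pt "0.03 0 0 0 -1" --pt "0.02 0 0 0 -1" --pt "0 0 0 0 -1" --pt "0 0 0 0 -1"

```text
clock: 5.93
eef_pos: [380.5, 318.5, 105.7]
tool_rot: [0.395, 0.587, -0.394, 0.587]
contact_force: [0.2, 0.6, 0.3]
grip_width: 85.5
```

```bash
python3 - <<'E'
from h import *
s,M=st()
n="scene"
p,d=grab_frame(n);cv2.imwrite(f"pics/{n}4.png",p[:,:,::-1]); np.save(f"pics/{n}4_d.npy",d)
cv2.imwrite("pics/c4.png",cv2.resize(p[100:220,220:340,::-1],None,fx=5,fy=5,interpolation=cv2.INTER_CUBIC))
e=s["eef_pos"];y=M[:,1]
for w in (-42.5,0,42.5): print(w,proj(n,e+y*w+[0,0,13]))
E
```

```text
t 5.93 pos [380.5 318.5 105.7] A 0.3874 tilt [-1.     0.001 -0.   ] q [ 0.577  0.49   1.801 -0.     0.85   0.189] F [0.2 0.6 0.3] w 85.5
-42.5 [[253.20807667 153.54733865]]
0 [[268.50206378 153.49958024]]
42.5 [[283.83083731 153.45171321]]
```

View pics/c4.png

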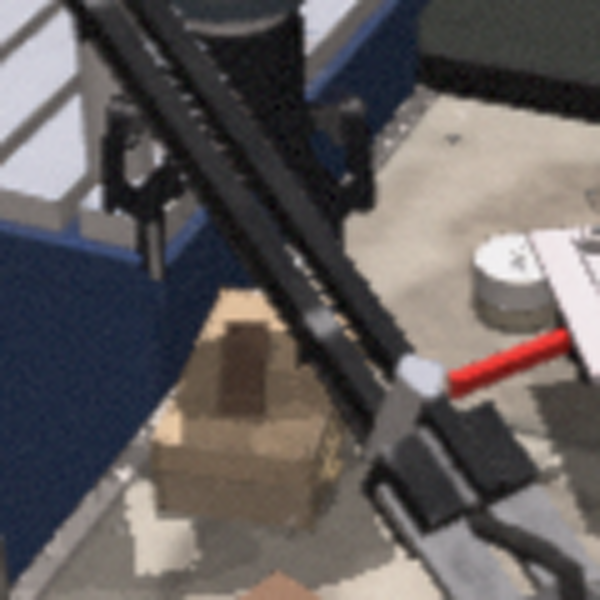

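```bash
python3 - <<'E'
from h import *
print("jac", ray("scene",[[268,172],[269,172],[268,173]],64).round(1))
b=proj("scene",[[578.99,405.68,103]]);print(b, ray("scene",b-[[.9,1.5]],103))
print("jac bed",ray("scene",b+[[0,0],[1,0],[0,1]],103).round(1))
# stone top-face corners by top camera in scene
L=np.array([np.cos(1.96),np.sin(1.96)]);W=np.array([np.cos(.39),np.sin(.39)])
for a in(-37.5,37.5):
  for c in (-12.5,12.5):
    x=np.array([378,316])+a*L+c*W; print(a,c,proj("scene",[*x,64]).round(1))
p=cv2.imread("pics/scene0.png")[155:200,245:295]
cv2.imwrite("pics/c5.png",cv2.resize(p,None,fx=12,fy=12,interpolation=cv2.INTER_NEAREST))
p=cv2.imread("pics/top0.png")[245:280,195:245]
cv2.imwrite("pics/c6.png",cv2.resize(p,None,fx=12,fy=12,interpolation=cv2.INTER_NEAREST))
E
```

```text
jac [[382.1 306.6  64. ]
 [384.7 307.7  64. ]
 [384.1 302.2  64. ]]
[[346.43089345 156.91830485]] [[574.44354483 411.96839136 103.        ]]
jac bed [[579.  405.7 103. ]
 [581.6 406.7 103. ]
 [580.5 400.9 103. ]]
-37.5 -12.5 [[263.  177.7]]
-37.5 12.5 [[271.9 177.7]]
37.5 -12.5 [[264.4 162.4]]
37.5 12.5 [[273.  162.4]]
```

View pics/c5.png

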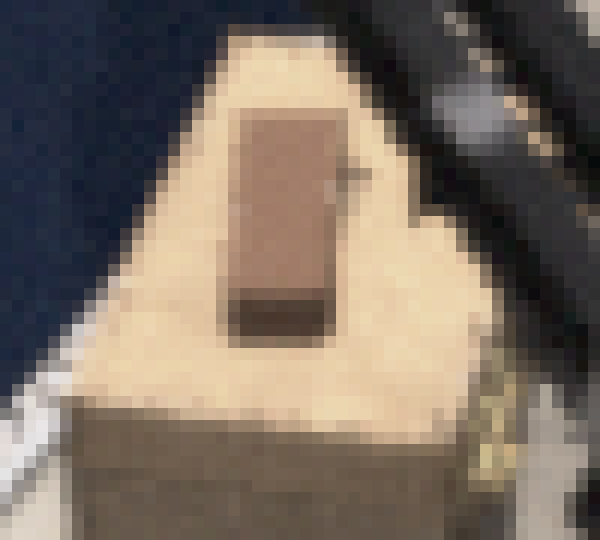

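View pics/c6.png

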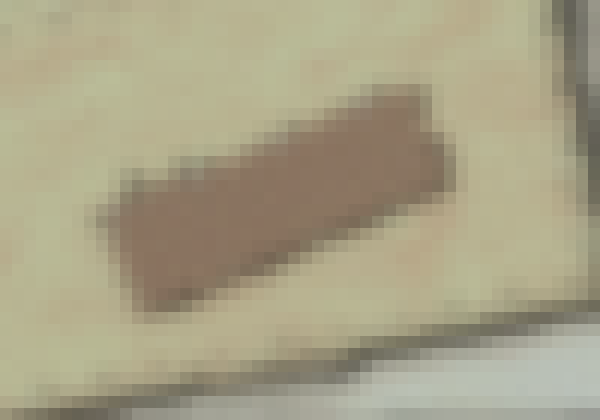

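>>> drive_tool --pt "0.02 -0.0033 0.0014 0 -1" --pt "0.02 0 0 0 -1" --pt "0.012 0 0 0 -1" --pt "0 0 0 0 -1" --pt "0 0 0 0 -1"

```text
clock: 6.4
eef_pos: [377.9, 316.3, 53.9]
tool_rot: [0.395, 0.587, -0.394, 0.587]
contact_force: [-1.0, 0.7, 1.1]
grip_width: 85.4
```

```bash
python3 - <<'E'
from h import *
s,M=st()
n="scene"
p,d=grab_frame(n)
cv2.imwrite("pics/c7.png",cv2.resize(p[100:220,220:340,::-1],None,fx=5,fy=5,interpolation=cv2.INTER_CUBIC))
E
```

```text
t 6.4 pos [377.9 316.3  53.9] A 0.3878 tilt [-1.     0.002 -0.   ] q [0.576 0.577 1.85  0.    0.713 0.188] F [-1.   0.7  1.1] w 85.4
```

View pics/c7.png

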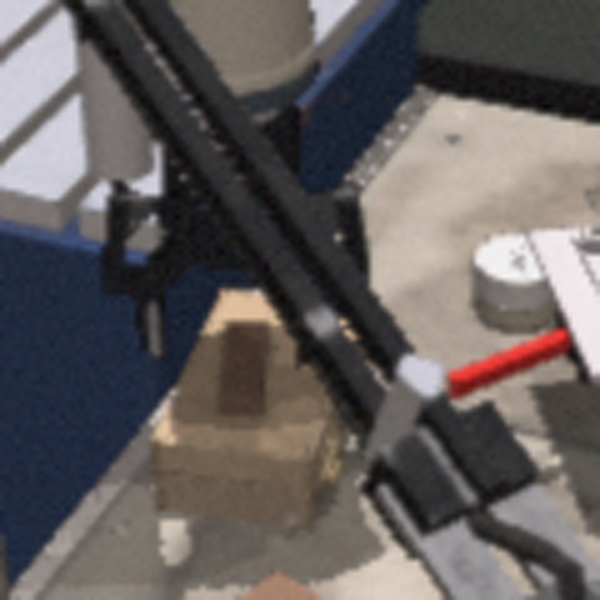

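>>> drive_tool --pt "0 0 0 0 1" --pt "0 0 0 0 1" --pt "0 0 0 0 1" --pt "0 0 0 0 1" --pt "0 0 0 0 1" --pt "0 0 0 0 1" --pt "0 0 0 0 1" --pt "0 0 0 0 1"

```text
clock: 7.12
eef_pos: [377.1, 315.8, 52.8]
tool_rot: [0.394, 0.587, -0.394, 0.587]
contact_force: [-1.6, -1.3, 12.6]
grip_width: 23.4
```

>>> drive_tool --pt "-0.005 0 0 0 1" --pt "-0.02 0 0 0 1" --pt "-0.03 0 0 0 1" --pt "-0.04 0 0 0 1" --pt "-0.04 0 0 0 1" --pt "-0.02 0 0 0 1" --pt "0 0 0 0 1"

```text
clock: 7.7
eef_pos: [378.5, 316.9, 211.8]
tool_rot: [0.397, 0.586, -0.392, 0.588]
contact_force: [0.9, 0.1, -0.8]
grip_width: 23.0
```

```bash
python3 - <<'E'
from h import *
s,M=st()
n="scene"
p,d=grab_frame(n)
cv2.imwrite("pics/c8.png",cv2.resize(p[60:220,200:360,::-1],None,fx=5,fy=5,interpolation=cv2.INTER_CUBIC)[:600])
E
```

```text
t 7.7 pos [378.5 316.9 211.8] A 0.3881 tilt [-1.     0.007 -0.001] q [0.576 0.33  1.693 0.    1.111 0.188] F [ 0.9  0.1 -0.8] w 23.0
```

View pics/c8.png

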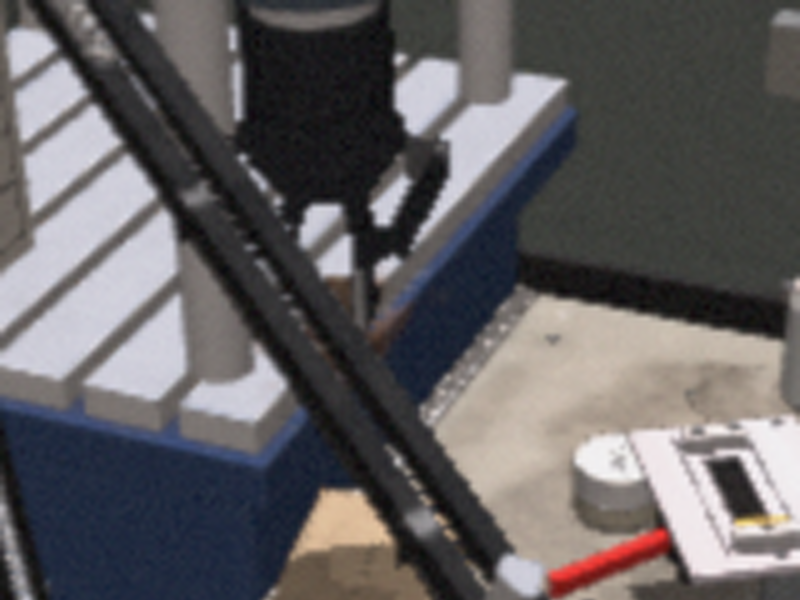

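>>> drive_tool --pt "0 0.025 -0.001 0 1" --pt "0 0.04 -0.0012 0 1" --pt "0 0.04 -0.0012 0 1" --pt "0 0.04 -0.0012 0 1" --pt "0 0.04 -0.0012 0 1" --pt "0 0.035 -0.0012 0 1" --pt "0 0 0 -0.094 1" --pt "0 0 0 -0.094 1" --pt "0 0 0 0 1"

```text
clock: 8.5
eef_pos: [577.5, 405.1, 204.6]
tool_rot: [0.335, 0.623, -0.337, 0.622]
contact_force: [0.9, 1.0, -2.1]
grip_width: 23.6
```

```bash
python3 - <<'E'
from h import *
s,M=st()
e=s["eef_pos"];D=np.array([579.5,406.8,e[2]])-e;print("d tool",M.T@D)
for n in ("scene","top"):
    p,d=grab_frame(n);cv2.imwrite(f"pics/{n}9.png",p[:,:,::-1])
    if n=="scene":cv2.imwrite("pics/c9.png",cv2.resize(p[80:230,270:430,::-1],None,fx=4,fy=4,interpolation=cv2.INTER_CUBIC))
E
```

```text
t 8.5 pos [577.5 405.1 204.6] A 0.5807 tilt [-1.    -0.003 -0.   ] q [ 0.527  0.634  1.152 -0.     1.359 -0.054] F [ 0.9  1.  -2.1] w 23.6
d tool [-0.00891371  2.59175385 -0.38457694]
```

View pics/c9.png

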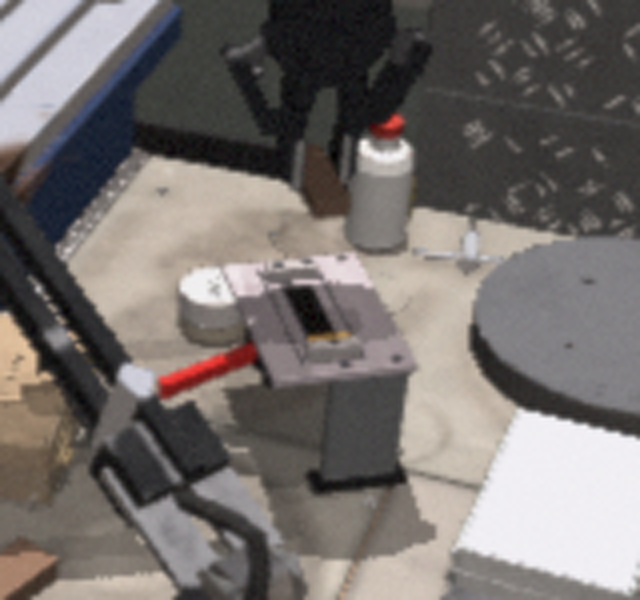

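View pics/top9.png

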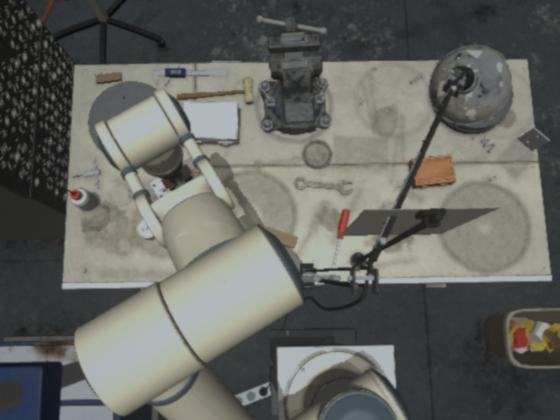

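```bash
python3 - <<'E'
from h import *
p=cv2.imread("pics/scene9.png")
s=readout.get_state();M=R.from_quat(s["tool_rot"]).as_matrix();e=s["eef_pos"]
x0,y0,S=325,100,12
c=cv2.resize(p[y0:y0+45,x0:x0+60],None,fx=S,fy=S,interpolation=cv2.INTER_CUBIC)
def T(X): 
    q=proj("scene",X)+[.65,1.25]; return ((q-[x0,y0]+.5)*S).astype(int)
for z in (-2.8,11.2):
    X=[e+M[:,1]*a*12.5+M[:,2]*b*37.5+[0,0,z] for a,b in((-1,-1),(1,-1),(1,1),(-1,1))]
    cv2.polylines(c,[T(X).reshape(-1,1,2)],True,(0,255,0) if z>0 else (255,255,0),1)
cv2.imwrite("pics/c10.png",c)
E
```

```text
(no output)
```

View pics/c10.png

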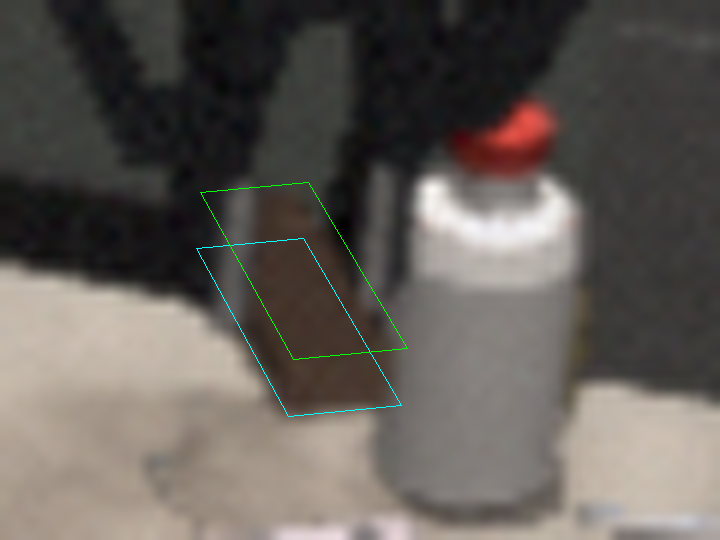

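>>> drive_tool --pt "0.02 0.0026 -0.0004 0 1" --pt "0.03 0 0 0 1" --pt "0.025 0 0 0 1" --pt "0.01 0 0 0 1" --pt "0 0 0 0 1" --pt "0 0 0 0 1"

```text
clock: 9.1
eef_pos: [579.8, 407.2, 122.7]
tool_rot: [0.338, 0.621, -0.338, 0.621]
contact_force: [0.5, 0.1, -0.7]
grip_width: 23.2
```

```bash
python3 - <<'E'
from h import *
s,M=st()
e=s["eef_pos"];D=np.array([579.5,406.8,e[2]])-e;print("d tool",M.T@D)
n="scene"
p,d=grab_frame(n);p=p[:,:,::-1].copy();cv2.imwrite(f"pics/{n}11.png",p)
x0,y0,S=315,110,8
c=cv2.resize(p[y0:y0+70,x0:x0+80],None,fx=S,fy=S,interpolation=cv2.INTER_CUBIC)
def T(X): 
    q=proj("scene",X)+[.65,1.25]; return ((q-[x0,y0]+.5)*S).astype(int)
O=np.array([579.5,406.8]);hx=np.array([np.cos(.576),np.sin(.576)]);hy=np.array([-hx[1],hx[0]])
H=lambda x,y,z:[*(O+x*hx+y*hy),z]
for box,col in (((-45,55,-72,72,103),(0,255,0)),((-15,15,-48.6,-42.6,115),(0,255,255))):
    a,b,f,g,z=box;cv2.polylines(c,[T([H(a,f,z),H(b,f,z),H(b,g,z),H(a,g,z)]).reshape(-1,1,2)],True,col,1)
cv2.imwrite("pics/c11.png",c)
E
```

```text
t 9.1 pos [579.8 407.2 122.7] A 0.5747 tilt [-1. -0.  0.] q [ 0.528  0.714  1.229 -0.     1.199 -0.047] F [ 0.5  0.1 -0.7] w 23.2
d tool [ 1.12305860e-04 -5.09474742e-01  1.71480973e-01]
```

View pics/c11.png

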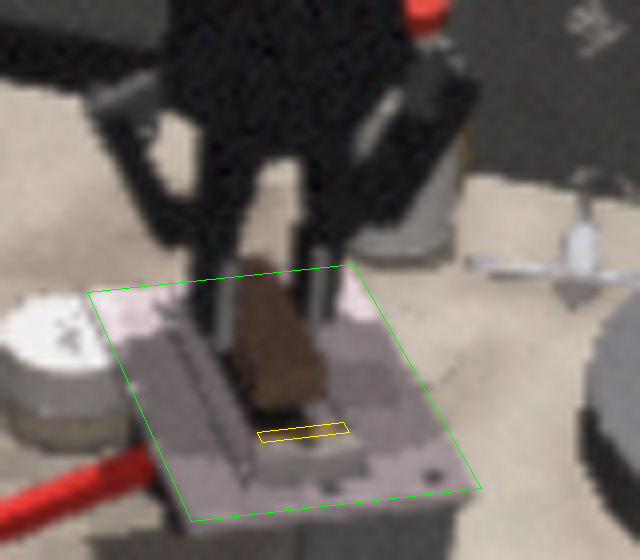

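```bash
python3 - <<'E'
from h import *
p=cv2.imread("pics/scene11.png")
s=readout.get_state();M=R.from_quat(s["tool_rot"]).as_matrix();e=s["eef_pos"]
x0,y0,S=325,130,16
c=cv2.resize(p[y0:y0+37,x0:x0+50],None,fx=S,fy=S,interpolation=cv2.INTER_LANCZOS4)
c=cv2.convertScaleAbs(c,alpha=1.8,beta=10)
def T(X): 
    q=proj("scene",X)+[.65,1.25]; return ((q-[x0,y0]+.5)*S).astype(int)
X=[e+M[:,1]*a*12.5+M[:,2]*37.5+[0,0,z] for a,z in((-1,-2.8),(1,-2.8),(1,11.2),(-1,11.2))]
cv2.polylines(c,[T(X).reshape(-1,1,2)],True,(0,255,0),1)
O=np.array([579.5,406.8]);hx=np.array([np.cos(.576),np.sin(.576)]);hy=np.array([-hx[1],hx[0]])
H=lambda x,y,z:[*(O+x*hx+y*hy),z]
cv2.polylines(c,[T([H(-45,-72,103),H(55,-72,103)]).reshape(-1,1,2)],False,(255,0,0),1)
cv2.polylines(c,[T([H(-15,-42.6,115),H(15,-42.6,115),H(15,-48.6,115),H(-15,-48.6,115)]).reshape(-1,1,2)],True,(0,255,255),1)
cv2.imwrite("pics/c12.png",c)
E
```

```text
(no output)
```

View pics/c12.png

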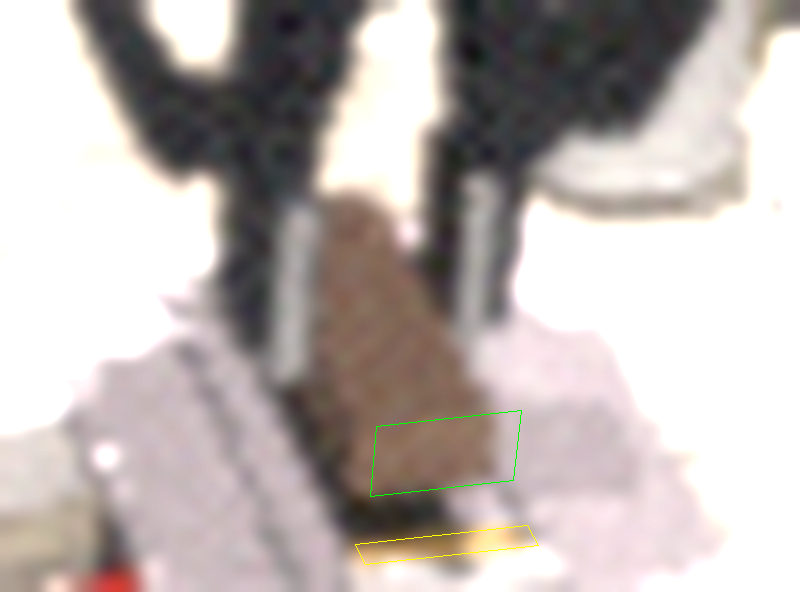

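```bash
python3 - <<'E'
from h import *
p=cv2.imread("pics/scene11.png")
s=readout.get_state();M=R.from_quat(s["tool_rot"]).as_matrix();e=s["eef_pos"]
x0,y0,S=325,130,16
c=cv2.resize(p[y0:y0+37,x0:x0+50],None,fx=S,fy=S,interpolation=cv2.INTER_LANCZOS4)
c=cv2.convertScaleAbs(c,alpha=1.4,beta=0)
def T(X,o=(0,0)): 
    q=proj("scene",X)+o; return ((q-[x0,y0]+.5)*S).astype(int)
for o,col in (((.65,1.25),(0,255,0)),((-.7,1.25),(255,255,0))):
    X=[e+M[:,1]*a*12.5+M[:,2]*b*37.5+[0,0,11.2] for a,b in((-1,-1),(1,-1),(1,1),(-1,1))]
    cv2.polylines(c,[T(X,o).reshape(-1,1,2)],True,col,1)
    for a in (-12.5,12.5):
        cv2.polylines(c,[T([e+M[:,1]*a+M[:,2]*11+[0,0,z] for z in (3,38)],o).reshape(-1,1,2)],True,col,2)
cv2.imwrite("pics/c13.png",c)
E
```

```text
(no output)
```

View pics/c13.png

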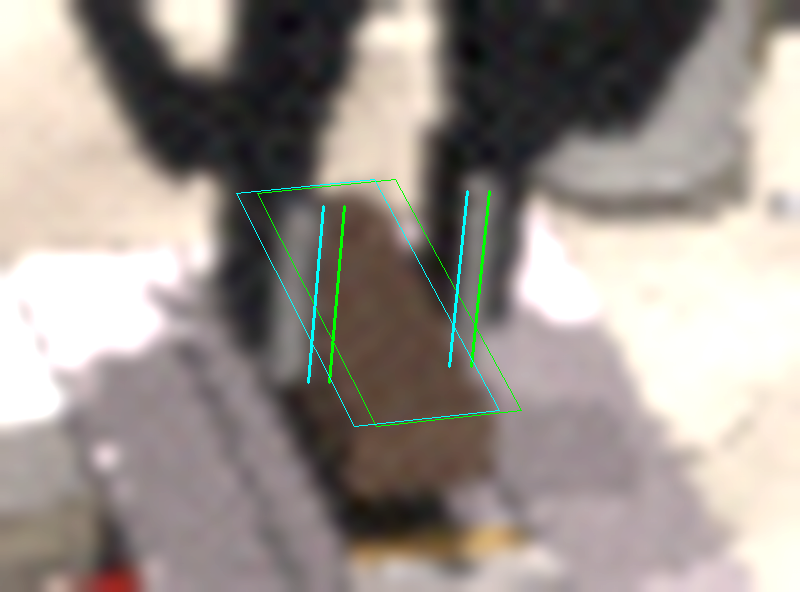

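```bash
python3 - <<'E'
from h import *
for f in ("scene0","scene9","scene11"):
    p=cv2.imread(f"pics/{f}.png");hsv=cv2.cvtColor(p,cv2.COLOR_BGR2HSV)
    m=cv2.inRange(hsv,(15,90,80),(32,255,255));m[:150]=0;m[185:]=0;m[:,:335]=0;m[:,375:]=0
    v,u=np.where(m>0);print(f,len(u),u.min(),u.max(),u.mean(),v.mean(),v.min(),v.max())
O=np.array([579.5,406.8]);hx=np.array([np.cos(.576),np.sin(.576)]);hy=np.array([-hx[1],hx[0]])
H=lambda x,y,z:[*(O+x*hx+y*hy),z]
print(proj("scene",[H(x,y,115) for x in(-15,15) for y in (-42.6,-48.6)]),proj("scene",[H(0,-45.6,115)]))
p=cv2.imread("pics/scene0.png")[135:190,320:380]
cv2.imwrite("pics/c14.png",cv2.resize(p,None,fx=10,fy=10,interpolation=cv2.INTER_NEAREST))
E
```

```text
scene0 15 347 356 350.8666666666667 163.46666666666667 163 164
scene9 15 347 357 352.1333333333333 163.53333333333333 163 164
scene11 11 347 356 351.72727272727275 163.72727272727272 163 164
[[346.05191671 162.27663401]
 [346.66968327 163.52254461]
 [356.81785267 161.07815868]
 [357.47613271 162.31570746]] [[351.76116611 162.29616096]]
```

View pics/c14.png

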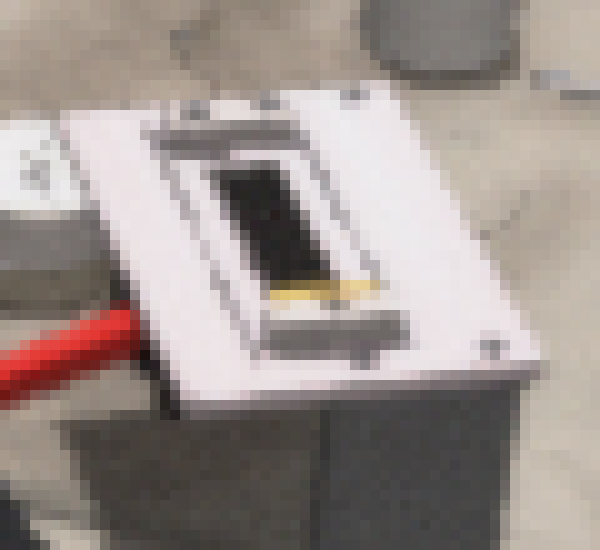

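>>> drive_tool --pt "0.006 0.0018 0 0 1" --pt "0.005 0 0 0 1" --pt "0.002 0 0 0 1" --pt "0 0 0 0 1"

```text
clock: 9.48
eef_pos: [581.1, 408.1, 108.8]
tool_rot: [0.337, 0.622, -0.338, 0.621]
contact_force: [-0.2, -0.1, -1.9]
grip_width: 23.2
```

>>> drive_tool --pt "0.001 0 0 0 1" --pt "0.001 0 0 0 1" --pt "0 0 0 0 1"

```text
clock: 9.73
eef_pos: [581.3, 408.2, 107.2]
tool_rot: [0.337, 0.621, -0.337, 0.621]
contact_force: [-0.5, 0.5, -2.1]
grip_width: 23.1
```

>>> drive_tool --pt "0.001 0 0 0 1" --pt "0.0005 0 0 0 1" --pt "0 0 0 0 1"

```text
clock: 9.98
eef_pos: [581.4, 408.2, 106.0]
tool_rot: [0.337, 0.621, -0.337, 0.621]
contact_force: [-1.3, -0.0, 2.9]
grip_width: 23.3
```

>>> drive_tool --pt "0.0007 0 0 0 1" --pt "0 0 0 0 1" --pt "0 0 0 0 1"

```text
clock: 10.23
eef_pos: [581.5, 408.2, 106.0]
tool_rot: [0.338, 0.621, -0.337, 0.622]
contact_force: [-4.6, -2.2, 11.0]
grip_width: 22.8
```

>>> drive_tool --pt "-0.0005 0 0 0 0.2" --pt "0 0 0 0 -0.2" --pt "0 0 0 0 -0.4" --pt "0 0 0 0 -0.4" --pt "0 0 0 0 -0.4"

```text
clock: 10.65
eef_pos: [581.3, 408.2, 105.3]
tool_rot: [0.337, 0.621, -0.337, 0.621]
contact_force: [-0.2, -0.6, 0.5]
grip_width: 59.8
```

>>> drive_tool --pt "-0.01 0 0 0 -0.4" --pt "-0.03 0 0 0 -0.4" --pt "-0.04 0 0 0 -0.4" --pt "-0.03 0 0 0 -0.4" --pt "0 0 0 0 -0.4"

```text
clock: 11.07
eef_pos: [583.9, 409.7, 223.6]
tool_rot: [0.341, 0.62, -0.334, 0.623]
contact_force: [0.6, 0.9, 0.1]
grip_width: 60.0
```

```bash
python3 - <<'E'
from h import *
s,M=st()
n="scene"
p,d=grab_frame(n);p=p[:,:,::-1].copy();cv2.imwrite(f"pics/{n}15.png",p)
cv2.imwrite("pics/c15.png",cv2.resize(p[110:190,310:390],None,fx=7,fy=7,interpolation=cv2.INTER_CUBIC))
p,d=grab_frame("top");p=p[:,:,::-1].copy()
cv2.imwrite("pics/c16.png",cv2.resize(p[130:230,120:250],None,fx=6,fy=6,interpolation=cv2.INTER_CUBIC))
E
```

```text
t 11.07 pos [583.9 409.7 223.6] A 0.576 tilt [-1.    0.01  0.  ] q [ 0.528  0.624  1.119  0.     1.388 -0.048] F [0.6 0.9 0.1] w 60.0
```

View pics/c15.png

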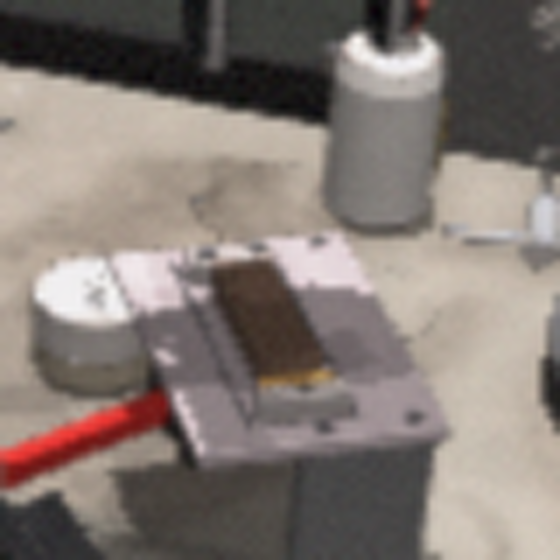

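View pics/c16.png

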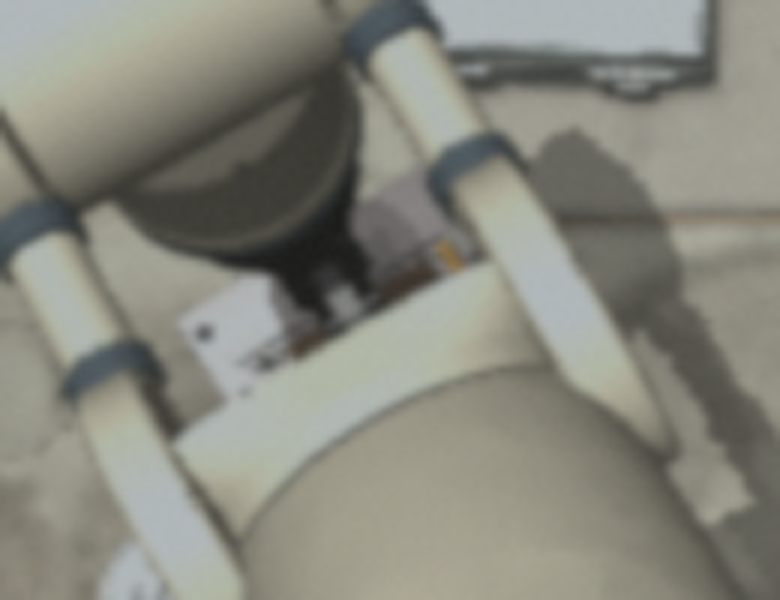

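>>> drive_tool --pt "0 -0.026 0.009 0 -0.4" --pt "0 -0.026 0.009 0 -0.4" --pt "0 -0.026 0.009 0 -0.4" --pt "0 -0.024 0.008 0.114 0.3" --pt "0 0 0 0.117 0.3" --pt "0 0 0 0.117 0.3" --pt "0 0 0 0.117 0.3" --pt "0 0 0 0.117 0.3" --pt "0 0 0 0.117 0.3" --pt "0 0 0 0.117 0.3"

```text
clock: 12.0
eef_pos: [514.3, 322.9, 214.7]
tool_rot: [-0.557, -0.435, 0.558, -0.435]
contact_force: [-0.4, -0.3, -0.7]
grip_width: 29.9
```

>>> drive_tool --pt "0.02 0 0 0.117 0.3" --pt "0.02 0 0 0.117 0.3" --pt "0.02 0 0 0.117 0.3" --pt "0 0 0 0 0.3" --pt "0 0 0 0 0.3"

```text
clock: 12.42
eef_pos: [514.0, 322.8, 154.6]
tool_rot: [-0.622, -0.334, 0.624, -0.334]
contact_force: [0.6, -0.4, 0.9]
grip_width: 29.9
```

```bash
python3 - <<'E'
from h import *
s,M=st()
e=s["eef_pos"];D=np.array([517.6,325,e[2]])-e;print("d tool",M.T@D)
n="scene"
p,d=grab_frame(n);p=p[:,:,::-1].copy();cv2.imwrite(f"pics/{n}17.png",p)
cv2.imwrite("pics/c17.png",cv2.resize(p[95:195,280:390],None,fx=6,fy=6,interpolation=cv2.INTER_CUBIC))
p,d=grab_frame("top");p=p[:,:,::-1].copy();cv2.imwrite("pics/top17.png",p)
cv2.imwrite("pics/c18.png",cv2.resize(p[130:270,120:270],None,fx=4,fy=4,interpolation=cv2.INTER_CUBIC))
print(proj("scene",e))
E
```

```text
t 12.42 pos [514.  322.8 154.6] A -0.5873 tilt [-1.    -0.002  0.003] q [ 0.462  0.55   1.477 -0.     1.117  1.05 ] F [ 0.6 -0.4  0.9] w 29.9
d tool [-0.01334033  1.75986348 -3.81024829]
[[314.74299955 151.67860064]]
```

View pics/c17.png

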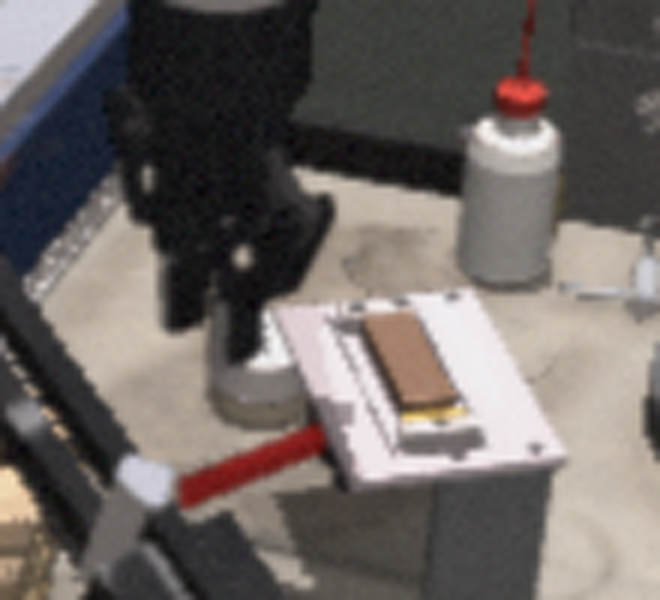

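View pics/c18.png

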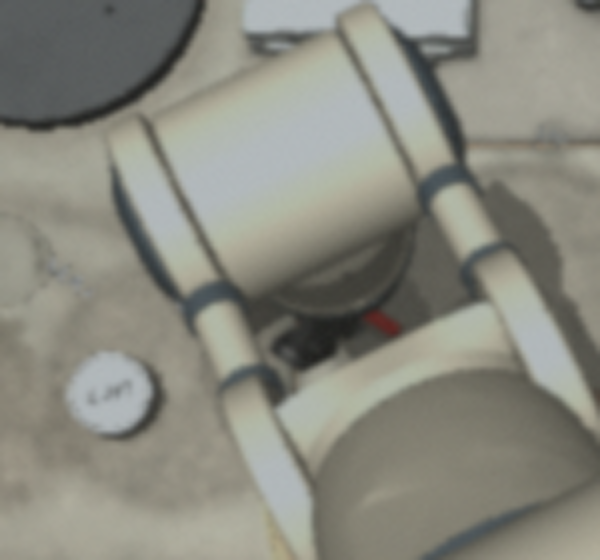

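>>> drive_tool --pt "0.02 0.0018 -0.0038 0 0.3" --pt "0.02 0 0 0 0.3" --pt "0.012 0 0 0 0.3" --pt "0 0 0 0 0.3" --pt "0 0 0 0 0.3"

```text
clock: 12.93
eef_pos: [518.7, 325.6, 104.3]
tool_rot: [0.624, 0.333, -0.623, 0.333]
contact_force: [-0.5, 0.1, 0.2]
grip_width: 29.9
```

```bash
python3 - <<'E'
from h import *
s,M=st()
e=s["eef_pos"]
n="scene"
p,d=grab_frame(n);p=p[:,:,::-1].copy();cv2.imwrite(f"pics/{n}19.png",p)
x0,y0,S=285,120,9
c=cv2.resize(p[y0:y0+65,x0:x0+85],None,fx=S,fy=S,interpolation=cv2.INTER_CUBIC)
def T(X): 
    q=proj("scene",X)+[-.7,1.25]; return ((q-[x0,y0]+.5)*S).astype(int)
ax=np.array([566.4,398.2]);
for r,w in ((30,0),(103,0)):
    pass
az=4.1246;b=np.array([np.cos(az),np.sin(az)])
cv2.polylines(c,[T([[*(ax+r*b),89.5] for r in (40,88,104)]).reshape(-1,1,2)],False,(0,255,0),1)
cv2.circle(c,tuple(T([[*(ax+88*b),89.5]])[0].tolist()),4,(255,255,0),1)
cv2.circle(c,tuple(T([e])[0].tolist()),4,(0,255,255),1)
cv2.imwrite("pics/c19.png",c)
E
```

```text
t 12.93 pos [518.7 325.6 104.3] A -0.589 tilt [-1.  0. -0.] q [0.463 0.618 1.511 0.    1.013 1.052] F [-0.5  0.1  0.2] w 29.9
```

View pics/c19.png

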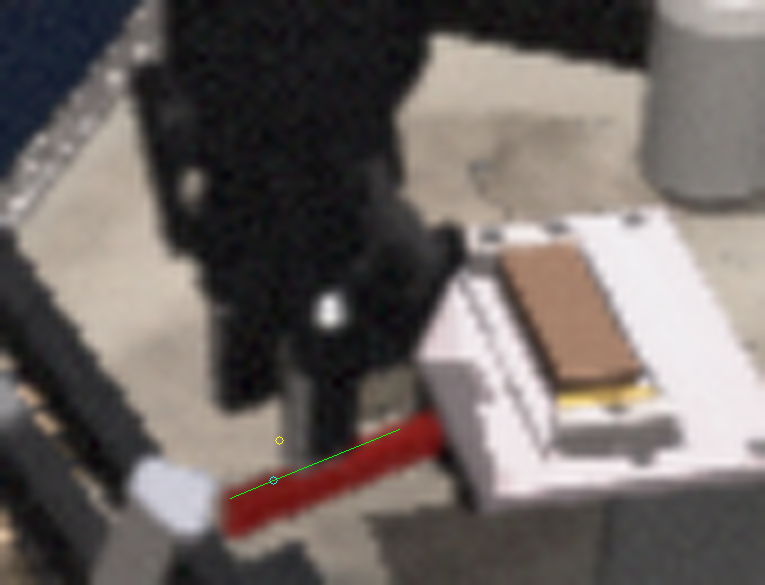

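>>> drive_tool --pt "0.008 0.001 0 0 0.3" --pt "0.01 0 0 0 0.3" --pt "0.01 0 0 0 0.3" --pt "0.004 0 0 0 0.3" --pt "0 0 0 0 0.3" --pt "0 0 0 0 0.3"

```text
clock: 13.48
eef_pos: [519.1, 324.8, 71.1]
tool_rot: [-0.624, -0.333, 0.624, -0.333]
contact_force: [0.0, 0.3, 0.3]
grip_width: 29.8
```

```bash
python3 - <<'E'
from h import *
s,M=st()
e=s["eef_pos"]
n="scene"
p,d=grab_frame(n);p=p[:,:,::-1].copy();cv2.imwrite(f"pics/{n}20.png",p)
x0,y0,S=285,120,9
c=cv2.resize(p[y0:y0+65,x0:x0+85],None,fx=S,fy=S,interpolation=cv2.INTER_CUBIC)
cv2.imwrite("pics/c20.png",c)
E
```

```text
t 13.48 pos [519.1 324.8  71.1] A -0.5909 tilt [-1.    -0.     0.001] q [ 0.462  0.663  1.534 -0.     0.946  1.052] F [0.  0.3 0.3] w 29.8
```

View pics/c20.png

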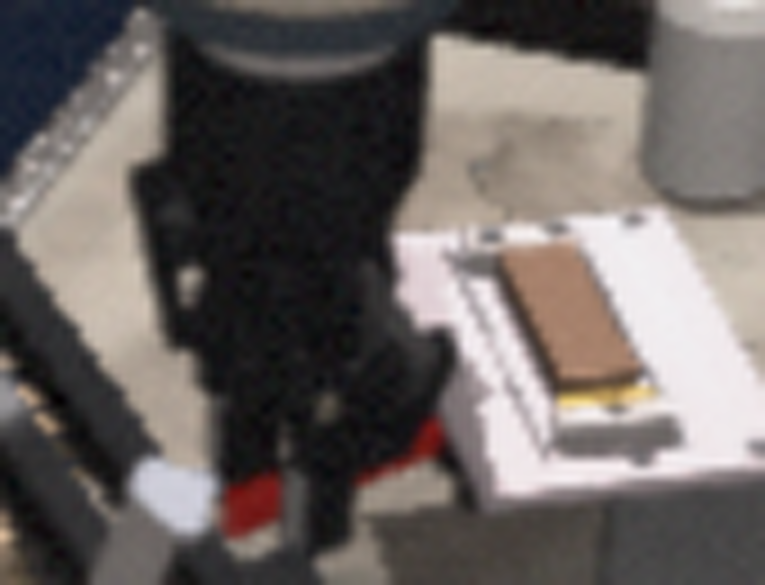

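>>> drive_tool --pt "0 -0.002 0 0 0.3" --pt "0 -0.002 0 0 0.3" --pt "0 -0.002 0 0 0.3" --pt "0 -0.002 0 0 0.3"

```text
clock: 13.87
eef_pos: [512.5, 329.5, 71.7]
tool_rot: [0.624, 0.333, -0.624, 0.333]
contact_force: [-0.1, 1.2, 0.5]
grip_width: 30.0
```

```bash
cat >> h.py <<'E'
def f():
    s,M=st(); F=M.T@s["contact_force"]; ax=np.array([566.4,398.2]); e=s["eef_pos"][:2]-ax
    print("Ftool",F.round(2),"r",round(np.hypot(*e),1),"tcp knob",round((4.2176-np.arctan2(e[1],e[0]))%(2*np.pi),4),"knob from A",round((4.2176-(np.arctan2(M[1,1],M[0,1])+np.pi+np.pi/2))%(2*np.pi),4),"mom",(M.T@s["moment"]).round(2))
E
python3 -c "
from h import *
f()"
```

```text
t 13.87 pos [512.5 329.5  71.7] A -0.5909 tilt [-1.  0. -0.] q [0.473 0.658 1.542 0.    0.941 1.064] F [-0.1  1.2  0.5] w 30.0
Ftool [-0.54 -0.73 -0.99] r 87.3 tcp knob 0.1703 knob from A 0.0961 mom [ 0.02  0.04 -0.  ]
```

>>> drive_tool --pt "0 -0.002 0 0 0.3" --pt "0 -0.002 0 0 0.3"

```text
clock: 14.03
eef_pos: [509.8, 331.3, 71.7]
tool_rot: [0.624, 0.332, -0.624, 0.333]
contact_force: [7.1, -8.1, -1.4]
grip_width: 29.5
```

>>> drive_tool --pt "0 -0.002 0 0 0.3" --pt "0 -0.002 0 0 0.3"

```text
clock: 14.2
eef_pos: [506.8, 333.3, 71.7]
tool_rot: [0.624, 0.332, -0.624, 0.333]
contact_force: [7.7, -8.1, -0.3]
grip_width: 30.1
```

```bash
python3 -c "
from h import *
f()"
```

```text
t 14.2 pos [506.8 333.3  71.7] A -0.591 tilt [-1.     0.002 -0.   ] q [ 0.484  0.655  1.55  -0.002  0.935  1.076] F [ 7.7 -8.1 -0.3] w 30.1
Ftool [ 0.28 10.93  2.44] r 88.1 tcp knob 0.248 knob from A 0.0962 mom [ 0.15 -0.49  1.67]
```

>>> drive_tool --pt "0 -0.002 0 0.042 0.3" --pt "0 -0.002 0 0.0227 0.3" --pt "0 -0.002 0 0.0227 0.3" --pt "0 -0.002 0 0.0227 0.3" --pt "0 -0.002 0 0.0227 0.3"

```text
clock: 14.62
eef_pos: [499.9, 340.2, 72.0]
tool_rot: [0.646, 0.29, -0.643, 0.29]
contact_force: [10.8, -3.0, -3.5]
grip_width: 29.8
```

```bash
python3 -c "
from h import *
f()"
```

```text
t 14.62 pos [499.9 340.2  72. ] A -0.725 tilt [-1.     0.002 -0.003] q [ 4.990e-01  6.520e-01  1.557e+00 -1.000e-03  9.290e-01  1.225e+00] F [10.8 -3.  -3.5] w 29.8
Ftool [ 3.54 10.02 -4.93] r 88.2 tcp knob 0.3589 knob from A 0.2302 mom [0.05 0.84 1.5 ]
```

>>> drive_tool --pt "0 -0.002 0 0.0227 0.3" --pt "0 -0.002 0 0.0227 0.3" --pt "0 -0.002 0 0.0227 0.3" --pt "0 -0.002 0 0.0227 0.3" --pt "0 -0.002 0 0.0227 0.3"

```text
clock: 15.03
eef_pos: [492.8, 347.2, 72.1]
tool_rot: [0.662, 0.253, -0.659, 0.253]
contact_force: [10.9, -3.1, -1.8]
grip_width: 29.9
```

```bash
python3 -c "
from h import *
f()"
```

```text
t 15.03 pos [492.8 347.2  72.1] A -0.8384 tilt [-1.     0.002 -0.004] q [ 5.150e-01  6.500e-01  1.562e+00 -1.000e-03  9.260e-01  1.354e+00] F [10.9 -3.1 -1.8] w 29.9
Ftool [ 1.83  9.6  -5.98] r 89.5 tcp knob 0.47 knob from A 0.3436 mom [-0.    0.97  1.56]
```

>>> drive_tool --pt "0 -0.002 -0.0003 0.0227 0.3" --pt "0 -0.002 -0.0003 0.0227 0.3" --pt "0 -0.002 -0.0003 0.0227 0.3" --pt "0 -0.002 -0.0003 0.0227 0.3" --pt "0 -0.002 -0.0002 0.0227 0.3"

```text
clock: 15.45
eef_pos: [487.5, 355.7, 72.1]
tool_rot: [0.675, 0.215, -0.672, 0.215]
contact_force: [10.9, -4.0, -0.6]
grip_width: 29.8
```

```bash
python3 -c "
from h import *
f()"
```

```text
t 15.45 pos [487.5 355.7  72.1] A -0.9518 tilt [-1.     0.001 -0.003] q [ 5.320e-01  6.510e-01  1.560e+00 -1.000e-03  9.270e-01  1.485e+00] F [10.9 -4.  -0.6] w 29.8
Ftool [ 0.63  9.59 -6.52] r 89.6 tcp knob 0.582 knob from A 0.457 mom [0.03 0.88 1.54]
```

>>> drive_tool --pt "0 -0.002 -0.0001 0.0227 0.3" --pt "0 -0.002 -0.0001 0.0227 0.3" --pt "0 -0.002 -0.0001 0.0227 0.3" --pt "0 -0.002 -0.0001 0.0227 0.3"

```text
clock: 15.78
eef_pos: [483.2, 362.4, 72.0]
tool_rot: [0.684, 0.184, -0.681, 0.185]
contact_force: [10.4, -5.6, -0.7]
grip_width: 30.4
```

```bash
python3 -c "
from h import *
f()"
```

```text
t 15.78 pos [483.2 362.4  72. ] A -1.0427 tilt [-1.     0.001 -0.003] q [ 0.545  0.651  1.558 -0.002  0.929  1.589] F [10.4 -5.6 -0.7] w 30.4
Ftool [ 0.69 10.13 -6.16] r 90.5 tcp knob 0.6699 knob from A 0.5479 mom [0.01 0.98 1.56]
```

>>> drive_tool --pt "0 -0.002 -0.0005 0.0227 0.3" --pt "0 -0.002 -0.0005 0.0227 0.3" --pt "0 -0.002 -0.0005 0.0227 0.3"

```text
clock: 16.03
eef_pos: [481.2, 368.1, 72.0]
tool_rot: [0.689, 0.161, -0.688, 0.161]
contact_force: [8.4, -6.3, 1.9]
grip_width: 29.6
```

```bash
python3 -c "
from h import *
f()"
```

```text
t 16.03 pos [481.2 368.1  72. ] A -1.1107 tilt [-1.     0.001 -0.002] q [ 0.555  0.654  1.553 -0.002  0.933  1.667] F [ 8.4 -6.3  1.9] w 29.6
Ftool [-1.84  9.39 -4.72] r 90.3 tcp knob 0.7364 knob from A 0.616 mom [0.08 0.65 1.57]
```

>>> drive_tool --pt "0 -0.002 -0.0003 0.0227 0.3" --pt "0 -0.002 -0.0003 0.0227 0.3"

```text
clock: 16.2
eef_pos: [480.1, 372.0, 72.0]
tool_rot: [0.693, 0.145, -0.691, 0.146]
contact_force: [8.8, -6.8, 1.1]
grip_width: 29.9
```

```bash
python3 -c "
from h import *
f()"
```

```text
t 16.2 pos [480.1 372.   72. ] A -1.1562 tilt [-1.     0.001 -0.002] q [ 0.562  0.655  1.549 -0.002  0.935  1.719] F [ 8.8 -6.8  1.1] w 29.9
Ftool [-1.11  9.78 -5.35] r 90.2 tcp knob 0.7813 knob from A 0.6614 mom [-0.01  0.88  1.53]
```

>>> drive_tool --pt "0 -0.002 -0.0003 0.0227 0.3" --pt "0 -0.002 -0.0003 0.0227 0.3"

```text
clock: 16.37
eef_pos: [479.1, 375.8, 72.0]
tool_rot: [0.696, 0.13, -0.694, 0.13]
contact_force: [9.1, -8.4, -0.2]
grip_width: 30.1
```

```bash
python3 -c "
from h import *
f()"
```

```text
t 16.37 pos [479.1 375.8  72. ] A -1.2015 tilt [-1.     0.001 -0.002] q [ 0.568  0.657  1.545 -0.002  0.938  1.771] F [ 9.1 -8.4 -0.2] w 30.1
Ftool [ 0.19 11.16 -5.48] r 90.1 tcp knob 0.8251 knob from A 0.7067 mom [0.01 0.93 1.85]
```

>>> drive_tool --pt "0 -0.002 -0.0003 0.0227 0.3" --pt "0 -0.002 -0.0003 0.0227 0.3"

```text
clock: 16.53
eef_pos: [478.3, 379.5, 72.0]
tool_rot: [0.699, 0.114, -0.697, 0.114]
contact_force: [10.5, -10.3, 1.1]
grip_width: 29.4
```

```bash
python3 -c "
from h import *
f()"
```

```text
t 16.53 pos [478.3 379.5  72. ] A -1.2469 tilt [-1.     0.001 -0.002] q [ 0.574  0.659  1.54  -0.002  0.941  1.822] F [ 10.5 -10.3   1.1] w 29.4
Ftool [-1.11 13.13 -6.68] r 90.0 tcp knob 0.8672 knob from A 0.7521 mom [0.01 1.13 2.13]
```

>>> drive_tool --pt "0 0 0 0 0.3"

```text
clock: 16.62
eef_pos: [478.3, 379.8, 72.0]
tool_rot: [0.699, 0.114, -0.697, 0.114]
contact_force: [8.6, -6.8, 1.5]
grip_width: 29.9
```

```bash
python3 -c "
from h import *
f()"
```

```text
t 16.62 pos [478.3 379.8  72. ] A -1.2472 tilt [-1.     0.001 -0.002] q [ 0.574  0.659  1.54  -0.002  0.941  1.823] F [ 8.6 -6.8  1.5] w 29.9
Ftool [-1.43  9.21 -6.03] r 90.0 tcp knob 0.8704 knob from A 0.7524 mom [-0.03  0.99  1.58]
```

>>> drive_tool --pt "0 0.002 0 0 0.3" --pt "0 0.004 0 0 0.3" --pt "0 0.004 0 0 0.3" --pt "0 0 0 0 0.3" --pt "-0.01 0 0 0 0.3"

```text
clock: 17.03
eef_pos: [479.2, 369.7, 80.3]
tool_rot: [-0.697, -0.114, 0.699, -0.115]
contact_force: [-0.5, -0.7, -0.0]
grip_width: 30.0
```

```bash
python3 -c "
from h import *
f()
p,d=grab_frame('scene');cv2.imwrite('pics/c21.png',cv2.resize(p[110:190,285:385,::-1],None,fx=7,fy=7,interpolation=cv2.INTER_CUBIC))"
```

```text
t 17.03 pos [479.2 369.7  80.3] A -1.2463 tilt [-1.     0.001  0.003] q [0.558 0.643 1.545 0.    0.957 1.805] F [-0.5 -0.7 -0. ] w 30.0
Ftool [0.02 0.52 0.7 ] r 91.8 tcp knob 0.7603 knob from A 0.7515 mom [ 0.06  0.02 -0.04]
```

View pics/c21.png

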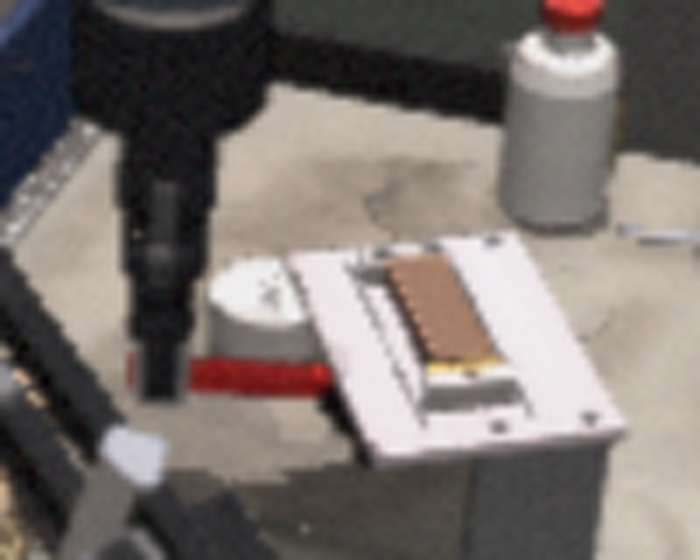

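No contact left, and the bar is centred between the fingers. I'll lift straight up and check.

>>> drive_tool --pt "-0.01 0 0 0 0.3" --pt "-0.03 0 0 0 0.3" --pt "-0.04 0 0 0 0.3" --pt "-0.04 0 0 0 0.3" --pt "-0.04 0 0 0 0.3" --pt "-0.03 0 0 0 0.3" --pt "0 -0.03 0.03 0 0.3" --pt "-0.03 -0.02 0.03 0 0.3" --pt "-0.03 0 0.03 0 0.3" --pt "0 0 0 0 0.3"

```text
clock: 17.92
eef_pos: [380.7, 388.6, 333.9]
tool_rot: [0.699, 0.117, -0.696, 0.114]
contact_force: [1.4, 1.2, 2.2]
grip_width: 29.8
```

>>> drive_tool --pt "0 0 0 0 0.3" --pt "0 0 0 0 0.3"

```text
clock: 18.08
eef_pos: [383.8, 388.0, 328.2]
tool_rot: [0.698, 0.115, -0.697, 0.114]
contact_force: [-0.3, -0.5, 0.0]
grip_width: 30.1
```

```bash
python3 -c "
from h import *
f()
p,d=grab_frame('scene');cv2.imwrite('pics/scene22.png',p[:,:,::-1]);cv2.imwrite('pics/c22.png',cv2.resize(p[130:190,295:385,::-1],None,fx=8,fy=8,interpolation=cv2.INTER_CUBIC))
p,d=grab_frame('top');cv2.imwrite('pics/top22.png',p[:,:,::-1])"
```

```text
t 18.08 pos [383.8 388.  328.2] A -1.2455 tilt [-1.    -0.    -0.001] q [ 0.681  0.297  1.395 -0.     1.448  1.927] F [-0.3 -0.5  0. ] w 30.1
Ftool [-0.02  0.39  0.49] r 182.8 tcp knob 1.02 knob from A 0.7507 mom [-0.03  0.01  0.05]
```

View pics/c22.png

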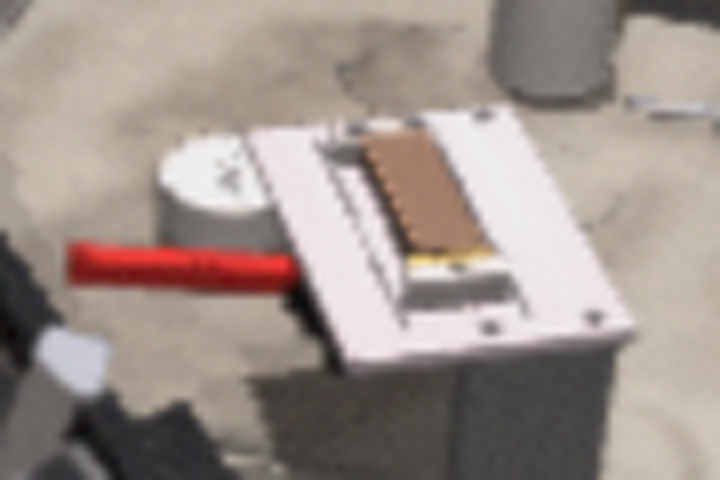

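View pics/top22.png

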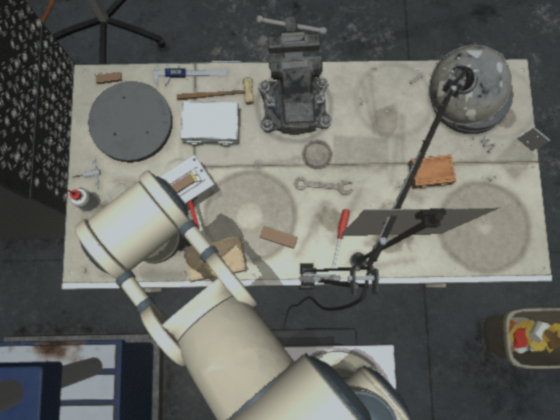

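```bash
python3 -c "
from h import *
print(workorder.finish_job())"
```

```text
the job is handed in; nothing more can be done
None
```

The stone is lying flat in the holder, lengthwise between the jaws and clamped, and I handed the job in at about 18 s of the 61 s allowed.

- **Stone:** I took the smaller brown block from the case lid, carrying the arm over the lamp and screen to reach it. I set it on the bed strip until I felt contact, about 11 N at most, and let go.
- **Clamping:** I pushed the red bar with one finger of the straddling gripper. It ran steadily at about 9.7 N. From a knob angle of about 0.68 rad it rose to 11.2 N, then 13.1 N, and I stopped there. That rise puts the clamping force at about 23–25 N. This is worked out from the push force and the bar's travel; nothing measured it directly.
- **Last checks:** The pictures show the stone flat with its near end against the brass pad. Its far end hides the face of the end stop, so contact there is inferred from the rise in force. The wrist force reads about zero and the gripper is well clear. The other loose things I could see had not moved, though the arm hid the tin in the last top view.
- **Disagreement:** The two cameras differed by about 3 mm across the holder. I shifted the stone about 2 mm before setting it down, and it ended roughly 1 mm off the pad's middle, still within the pad's width.
- **Side force on the bar:** The finger also dragged along the bar with about 5–6 N while turning it. That should not load the knob, but it was more than I expected.

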